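Find a sieve-shaker rotor's hidden heavy side by feel and hold it down

ROBOT

A 7-joint arm with a two-finger parallel gripper is mounted at the origin on a cart in front of the work surface, level with it; the furniture and walls round the work are solid. World frame = base frame: x ahead of the robot, y to its left, z up, the work surface at z = 0. Lengths are in m, angles in rad, forces in N, time in s.
With the tool pointing down it reaches from about 0.425 to 0.925 m from the base axis. Payload 6.8 kg.
Tool frame: the origin (TCP) lies between the finger pads; the fingertips stand 22 mm ahead of it and the grasp point (between the pads) lies 3 mm ahead of it; z points along the fingers, y is the direction in which the jaws open and shut (so a half turn about z gives the same grasp; the last joint's range is limited). The gripper opens to 85 mm and grips with 20 to 120 N. Pads are 22 mm wide; open, the fingers measure 114 mm over their backs; the gripper's body (76 mm by 85 mm) begins 54 mm behind the grasp point. The pads swing forward as they close: fully open they stand 13 mm farther back than shut.
Start: joints at [1.17, 0.477, 0.022, 1.555, -0.011, 1.109, -0.083], TCP at [0.195, -0.646, 0.253] pointing down, gripper open.
Joint ranges: [-2.96, 2.96], [-0.34, 2.1], [-1.41, 1.46], [0.24, 2.44], [-1.37, 4.51], [0.17, 1.92], [-2.96, 2.96]. Speed limits (rad/s): [2.39, 2.39, 3.14, 3.14, 3.14, 3.14, 3.14].

INTERFACE

Orientations are given as a unit quaternion [w, x, y, z].
In Python, from station import bot gives the robot as it stands. The module is installed in compiled form; this text tells all that it offers.
- The arm moves only by the tool drive_tool, never from a script. Its argument "series" is one flat list of numbers, 7 for each row, row after row: the opening, from -1 (shut) to 1 (fully open), then the shift along the tool's x, y, z in mm, then the turn, a rotation vector about the tool's x, y, z in rad. In form: [jaw, x, y, z, wx, wy, wz, jaw, x, y, z, wx, wy, wz, ...]. A call has 1 to 12 rows; each row shifts and turns the commanded pose from where the row before left it, along the tool's axes as they then stand; what a row does not reach is not made up. A row lasts 1/8 s, in which the tool goes at most 62.5 mm and 10.7 degrees, less where a joint would pass 70% of its speed; a pose out of reach is approached as far as the arm can. A call with a gripper value outside its range is refused whole. The fingers move at their own pace and stop on an object; "force" is the grip in N (left out, the last holds). Time passes only in rows, so rows that do not move let the fingers close. It gives the time, the measured TCP pose, the force and the opening at its end, in the units of the state.
- bot.get_obs(): the state, without advancing time (a new reading comes with each control period).
- bot.read_camera(name): name is "side" or "top" or "wrist"; returns a dict with "pixels" (400x640x3 uint8, blue, green, red), "camera_matrix" (3x3 intrinsics, pixels), "rvec" (rotation vector, rad) and "tvec" (3), from world to camera coordinates, as OpenCV has them. Camera axes: x right, y down, z forward; pixel columns grow to the right and rows downward; lengths in m; the calibration is good to about 2 mm. A picture is of the moment at which its call begins. There is no depth.
- bot.hand_in(): hands the job in, once; it reports no verdict.
The state is a dict: "t": time; "q": joint angles; "joint_vel": joint speeds; "joint_torque": joint torques, N m; "eef_pos": TCP position; "tool_rot": TCP orientation; "contact_force": force on the tool from outside, world axes, zero at the start; "torque": the same for the moment, N m; "gripper_width": opening from 0.0 (shut) to 1.0 (fully open).
Only numpy, scipy, OpenCV 4.12 (cv2) and the standard library are available. Lean on these libraries where they do the work, as an engineer would, in place of code of your own. Each camera call takes 0.05 s, during which the arm holds its last target. There are 200 camera calls.

TASK

The soil-sieve shaker's drive is about to be locked for transport, and its eccentric weight is hidden inside the closed drum. Swing the yellow guard off the wheel by its black knob, round to the left by a good quarter turn, and leave it clear; then turn the steel wheel by its rim to feel where its heavy side lies, bring the heavy side straight down (within about 20 degrees), and finish while still gripping the rim so that the wheel is held still for the locking screw. Leave the other things on the bench where they are.

Things in the scene. Friction and masses are not known exactly. Their poses are not given: they have to be found in the camera images.
- drive: Sieve-shaker drive, fixed to the bench. Green base 230 x 210 mm, 20 mm high; origin centre of its underside, z up, y along the wheel's axle, x away from the robot (yaw up to 0.3 rad). Green A-shaped bearing pedestals at y = +-51 to 77 mm, up to z = 155 mm. Guard post 18 mm thick at x = 95, y = 88 mm, its hub 28 mm wide, up to z = 254 mm. Belt pulley 60 mm wide at y = -90 to -112 mm.
- axle (a point): Centre of the wheel on its level axle, 128 mm above the bench; fixed to the drive, with its axes (y along the axle). The wheel is a steel disc of radius 100 mm, 14 mm thick, in the plane y = 0; round its middle is a closed grey drum of radius 69 mm, 42 mm wide. The bare rim (radius 69 to 100 mm) can be pinched across its 14 mm from above, up to 40 degrees fore and aft.
- wheel (a joint): Turning angle of the wheel, rad, no end stops; positive moves its top along the drive's +x; 0 has the red dot on top. Inside the drum a weight of 0.85 to 1.0 kg, centre of mass 45 mm off the axle, is clamped at an angle that differs every time and cannot be seen. Dry drag of about 0.5 N m, more than the weight's moment (0.38 to 0.44 N m at the sides), so the wheel stays where it is left.
- rim_dot (a point): Red paint dot on the wheel's edge, 100 mm from the axle; it turns with the wheel and says nothing of the heavy side. Turning the wheel by its rim takes about 0.6 to 9.5 N: least where the heavy side is going down past the axle's level, most where it is coming up there, and the same both ways where it is straight down or up. At the start the heavy side is at least 50 degrees from straight down.
- guard (a joint): Swing of the yellow guard about its upright post, rad: 0 over the wheel, growing clockwise seen from above (knob first towards the robot, then to the left), stop at 2.1. Starts between 0 and 0.3; 1.4 or more counts as clear. Light drag (0.12 N m), stays where it is left.
- guard_knob (a point): On the guard's black round knob, 20 mm in diameter, 36 mm tall. The point is 270 mm above the bench, 14 mm under the knob's top and 22 mm above the yellow plate (190 x 50 mm, underside 236 mm above the bench, 8 mm over the wheel). With guard = 0 it lies at x = -40, y = 0 mm of the drive; it runs on a circle of radius 161 mm round guard_hinge.
- guard_hinge (a point): Axis of the guard's upright post, at x = 95, y = 88 mm of the drive, 240 mm above the bench; fixed to the drive.
- petri_dish: Bystander: round glass dish 62 mm wide, 14 mm high; origin under its centre.
- bung_red: Bystander: red rubber stopper 30 mm wide, 26 mm high; origin under its centre.
- cork_a: Bystander: cork stopper 26 mm wide, 24 mm high; origin under its centre.
- specimen_jar: Bystander: glass specimen jar with cream screw lid, 43 mm wide, 74 mm high; origin under its centre.
- vial_a: Bystander: corked glass vial lying on its side, 68 mm long, 19 mm thick; origin under its centre.
- dust_brush: Bystander: flat dusting brush with a red handle, 152 mm long, 30 mm wide, 10 mm high; origin under its centre.

How it is judged:
On the way:
1. the guard is swung clear of the wheel (value of joint guard above 1.4 rad), for 0.2 s.
At the end, for the whole second after the job is handed in: The guard is still swung at least 1.4 rad clear, the heavy side of the wheel is within 20 degrees of straight below the axle, the wheel is at rest, and the fingers still grip it (more than 5 N) (value of joint guard above 1.4 rad and horizontal distance between eccentric_c0 and axle below 0.0158 m and z of eccentric_c0 in the frame of axle below -0.03 m and contact force between the fingers and wheel above 5 N and velocity of joint wheel between -0.1 and 0.1 rad/s); the arm keeps its last pose, push and grip.
It fails at once if a bystander is moved by more than 3 cm (distance of any of petri_dish, bung_red, cork_a, specimen_jar, vial_a, dust_brush from where it was at the start of the episode above 0.03 m).
It also fails if it takes over 72 s, if anything falls off the work surface, if the arm or the gripper's body presses on something with over 40 N, if the wrist force passes 120 N, or if a joint passes its speed limit or range.

## Working session

There is one attempt and no reset: what is moved stays moved. The work goes in short steps, Python scripts to look and compute and a tool call to move; the robot and the scene stay as the last step left them, time stands still between calls to the robot, and variables do not carry over. Pictures are saved under pics/ and viewed, about 8 in all and at most 12, crops included, and the job is handed in when it is done.

Besides the shell and the picture viewer there is one more tool, called after "Request:" by a JSON object that holds its "method" and its "body". drive_tool: Moves the arm, as the interface text tells. Its arguments: {"type":"object","properties":{"series":{"type":"array"},"force":{"type":"number"}},"required":["series"]}

```bash
mkdir -p pics
cat > h.py <<'E'
import numpy as np, cv2
from station import bot
from scipy.spatial.transform import Rotation as R
def cam(n):
    c=bot.read_camera(n); return c
def proj(c,P):
    return cv2.projectPoints(np.array(P,float).reshape(-1,1,3),c['rvec'],c['tvec'],c['camera_matrix'],None)[0].reshape(-1,2)
def ray(c,uv):
    Rm=cv2.Rodrigues(c['rvec'])[0]; d=Rm.T@np.linalg.inv(c['camera_matrix'])@[uv[0],uv[1],1]
    return -Rm.T@np.ravel(c['tvec']), d/np.linalg.norm(d)
def atz(c,uv,z):
    o,d=ray(c,uv); return o+d*(z-o[2])/d[2]
E
python3 - <<'E'
from h import *
import pickle
o=bot.get_obs(); print(o)
cs={n:cam(n) for n in('top','side')}
pickle.dump(cs,open('c0.pkl','wb'))
for n,c in cs.items():
    cv2.imwrite(f'pics/{n}0.png',c['pixels']); print(n,ray(c,(320,200)))
E
```

```text
{'t': 0.0, 'q': array([ 1.16987515,  0.47777494,  0.02229202,  1.55644181, -0.01152491,
        1.10934481, -0.08307822]), 'joint_vel': array([ 0.00199594,  0.0010854 , -0.0005987 , -0.00032515,  0.00177736,
       -0.00017931, -0.00142026]), 'joint_torque': array([-3.65536926e-04, -5.96435988e+01,  1.60784148e+00, -2.81193280e+01,
        1.24160311e-02,  9.46812186e-03,  1.04761077e-05]), 'eef_pos': array([ 0.19470179, -0.64572218,  0.25234572]), 'tool_rot': array([-9.03363137e-04,  9.89295228e-01,  1.45924991e-01, -1.79909071e-04]), 'contact_force': array([ 0.07856123, -0.11746975, -0.1541654 ]), 'torque': array([-0.01183231,  0.02141472, -0.00657639]), 'gripper_width': 0.9992265393413584}
top (array([0.52006705, 0.09568815, 1.30036647]), array([ 0.07205113, -0.02148596, -0.99716949]))
side (array([ 1.54114411, -0.05076782,  0.66823377]), array([-0.8830039 ,  0.13333123, -0.45002989]))
```

View pics/top0.png

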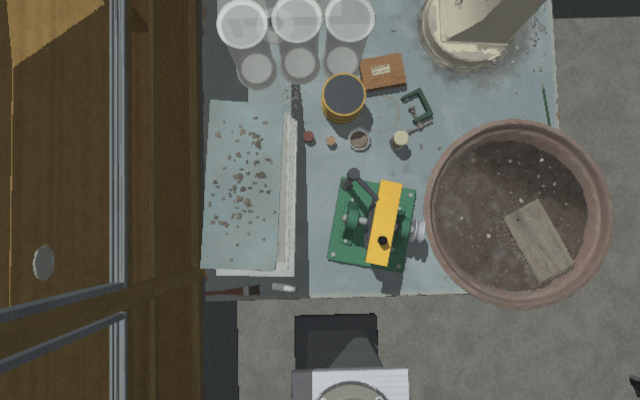

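View pics/side0.png

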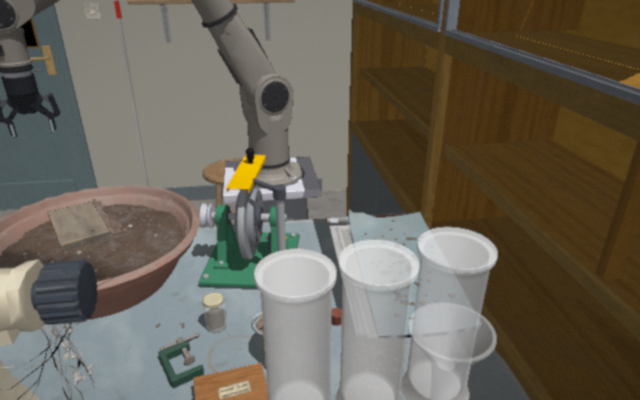

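The top view shows the drive at about (372,222), the guard post at about (353,175) and the knob at about (382,241). The bystanders are beyond the drive at rows 130–145, and the brush is at about (245,291). In the side view the knob is at about (250,154). I'll enlarge both.

Run:
```python
from h import *
import pickle
cs=pickle.load(open('c0.pkl','rb'))
a=cs['top']['pixels'][160:285,315:440]; b=cs['side']['pixels'][140:290,190:310]
a=cv2.resize(a,(600,600),interpolation=cv2.INTER_CUBIC)   # x4.8
cv2.imwrite('pics/t1.png',a)
c=cs['top']
m=(lambda h:cv2.inRange(h,(20,150,120),(35,255,255)))(cv2.cvtColor(c['pixels'],cv2.COLOR_BGR2HSV))
m[:170]=0;m[275:]=0;m[:,:340]=0;m[:,425:]=0
pts=np.argwhere(m)[:,::-1].astype(np.float32); print(cv2.minAreaRect(pts),len(pts))
```

```text
((383.6026611328125, 223.03094482421875), (22.401351928710938, 83.41836547851562), 11.070201873779297) 1703
```

View pics/t1.png

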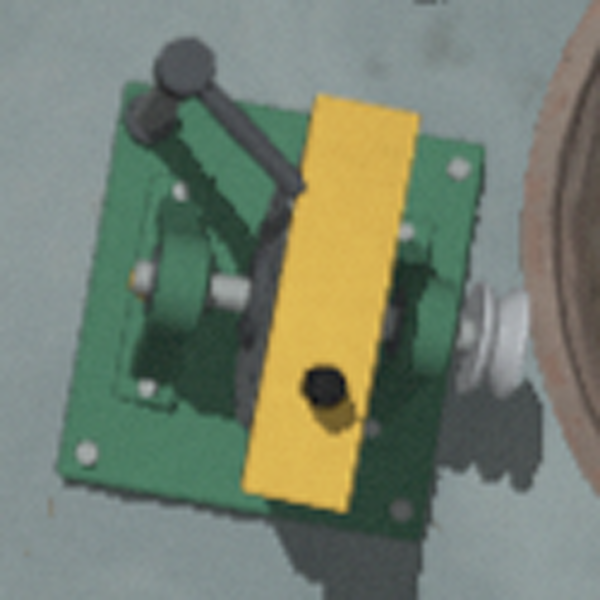

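The crop (×4.8) shows base corners (128,82), (484,146), (420,535) and (60,470). The hub top is at (186,66) and the knob top at (325,385). Next I'll fit the drive pose.

Run:
```python
from h import *
import pickle
from scipy.optimize import least_squares
cs=pickle.load(open('c0.pkl','rb')); c=cs['top']
px=np.array([(128,82),(484,146),(420,535),(60,470),(186,66),(325,385)])/4.8+[315,160]-0.4
B=np.array([(.115,.105,.02),(.115,-.105,.02),(-.115,-.105,.02),(-.115,.105,.02),(.095,.088,.254)])
def T(p,P): return R.from_euler('z',p[2]).apply(P)+[p[0],p[1],0]
def knob(p,g,r=(-.135,-.088),z=.284):
    v=R.from_euler('z',-g).apply([r[0],r[1],0]); return T(p,[.095+v[0],.088+v[1],z])
f=lambda p: (proj(c,np.vstack([T(p,B),knob(p,p[3])]))-px).ravel()
s=least_squares(f,[.55,0,0,0]); print(s.x,s.fun.reshape(-1,2).round(2))
p=s.x
print('axle',T(p,[0,0,.128]),'hinge',T(p,[.095,.088,.24]))
for g in (p[3],p[3]+.5,1,1.5,1.8): print(g,knob(p,g,z=.27))
print('side knob top pred',proj(cs['side'],knob(p,p[3])), 'axle', proj(cs['side'],T(p,[0,0,.128])))
np.save('p.npy',p)
for n,uv,z in(('petri',(359,139),.014),('red',(309,136),.026),('cork',(331,142),.024),('jar',(401,138),.074),('brush',(235,292),.01)):print(n,atz(c,uv,z))
for n,uv in(('potL',(424,210)),('pot bottom',(520,306)),('boxcorner',(296,275))):print(n,atz(c,uv,.2),atz(c,uv,0))
```

```text
[ 0.5437802  -0.07024081 -0.20520096  0.02564932] [[-0.5  -0.99]
 [ 0.84 -0.95]
 [ 0.49  1.25]
 [-0.86  1.15]
 [-0.03 -0.57]
 [ 0.05  0.13]]
axle [ 0.5437802  -0.07024081  0.128     ] hinge [ 0.65471833 -0.00344462  0.24      ]
0.02564932125577911 [ 0.50316471 -0.05822145  0.27      ]
0.5256493212557791 [0.49545611 0.02114286 0.27      ]
1 [0.52427093 0.0911729  0.27      ]
1.5 [0.58560202 0.14212988 0.27      ]
1.8 [0.63170921 0.15605328 0.27      ]
side knob top pred [[249.38926631 148.42445027]] axle [[248.97410828 216.76993647]]
petri [ 0.77928168 -0.04517705  0.014     ]
red [0.7891291 0.0930987 0.026    ]
cork [0.77114624 0.03314204 0.024     ]
jar [ 0.76667399 -0.14966513  0.074     ]
brush [0.36912906 0.30666252 0.01      ]
potL [ 0.56897336 -0.17140945  0.2       ] [ 5.77862458e-01 -2.19956475e-01  2.22044605e-16]
pot bottom [ 0.33985306 -0.38410735  0.2       ] [ 0.30709779 -0.47131384  0.        ]
boxcorner [0.42634855 0.13307077 0.2       ] [0.40931449 0.13986534 0.        ]
```

Request:
{"method": "drive_tool", "body": {"series": [1,0,0,-50,0,0,0,1,0,0,-50,0,0,0,1,30,-30,0,0,0,0,1,30,-30,0,0,0,0,1,30,-30,0,0,0,0,1,30,-30,0,0,0,0,1,30,-30,0,0,0,0,1,30,-30,0,0,0,0,1,30,-30,0,0,0,0,1,30,-30,0,0,0,0,1,30,-30,0,0,0,0,1,30,-30,0,0,0,0], "force": 20}}

```text
t: 1.6
eef_pos: [0.3957, -0.2711, 0.353]
tool_rot: [-0.0, 0.989, 0.146, -0.0]
contact_force: [-0.3, -0.2, 0.8]
gripper_width: 1.001
```

Request:
{"method": "drive_tool", "body": {"series": [1,27.4,-28.8,0,0,0,0,1,27.4,-28.8,0,0,0,0,1,27.4,-28.8,0,0,0,0,1,27.4,-28.8,0,0,0,0,1,27.4,-28.8,0,0,0,0,1,27.4,-28.8,0,0,0,0,1,0,0,25,0,0,-0.05,1,0,0,25,0,0,0,1,0,0,25,0,0,0,0,0,0,0,0,0,0]}}

```text
t: 2.85
eef_pos: [0.5015, -0.0596, 0.2764]
tool_rot: [-0.001, 0.985, 0.171, -0.002]
contact_force: [-0.2, 0.2, 1.2]
gripper_width: 0.815
```

Run:
```python
from h import *
o=bot.get_obs(); print(o['q'].round(2),o['eef_pos'],o['contact_force'],o['gripper_width'])
a=cam('wrist')['pixels'];cv2.imwrite('pics/w1.png',a)
```

```text
[ 0.39  0.21 -0.45  1.9   0.1   1.06 -1.33] [ 0.50151651 -0.0596473   0.27644274] [-0.16615163  0.18039744  1.17718936] 0.8149887203340491
```

View pics/w1.png

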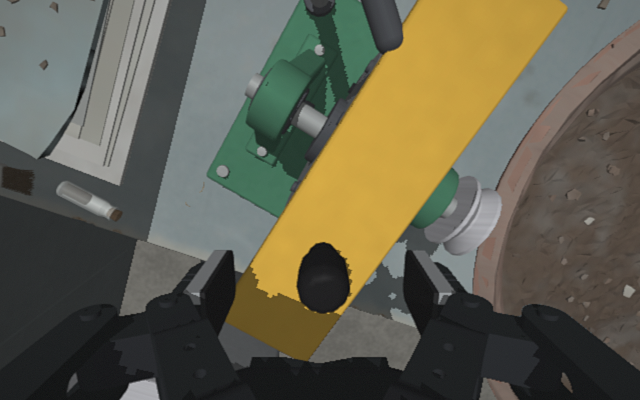

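The wrist view shows the knob at about (323,280), centred between the open pads. The vial lies to the left at about (88,198) and the brush is beyond it. I'm closing the jaws.

Request:
{"method": "drive_tool", "body": {"series": [-1,0,0,0,0,0,0,-1,0,0,0,0,0,0,-1,0,0,0,0,0,0,-1,0,0,0,0,0,0,-1,0,0,0,0,0,0], "force": 20}}

```text
t: 3.52
eef_pos: [0.5035, -0.0596, 0.2793]
tool_rot: [0.0, 0.985, 0.17, 0.001]
contact_force: [-0.9, -0.3, 6.4]
gripper_width: 0.221
```

```bash
cat >> h.py <<'E'
def drive_T(p,P): return R.from_euler('z',p[2]).apply(P)+[p[0],p[1],0]
def knob(p,g,z=.277):
    v=R.from_euler('z',-g).apply([-.135,-.088,0]); return drive_T(p,[.095+v[0],.088+v[1],z])
E
python3 - <<'E'
from h import *
p=np.load('p.npy');o=bot.get_obs();x,q=o['eef_pos'],o['tool_rot']
Rt=R.from_quat(np.r_[q[1:],q[0]])
g0=p[3];pos=x.copy();k0=knob(p,g0)
n=16;gs=np.linspace(g0,g0+1.7,n+1)[1:]
off=x-k0;print('off',off,o['gripper_width'])
for g in gs:
    t=knob(p,g)+[0,0,off[2]]+off*[1,1,0]*0
    d=Rt.inv().apply(t-pos)*1e3; print(d.round(0), t.round(3)); pos=t; Rt=Rt*R.from_rotvec([0,0,.03])
E
```

```text
off [ 0.00038235 -0.00141741  0.00229951] 0.22090905945987907
[  1. -19.  -0.] [ 0.498 -0.042  0.279]
[  2. -17.  -0.] [ 0.495 -0.025  0.279]
[  3. -17.  -0.] [ 0.494 -0.008  0.279]
[  5. -16.  -0.] [0.494 0.009 0.279]
[  6. -16.  -0.] [0.496 0.026 0.279]
[  7. -16.   0.] [0.5   0.043 0.279]
[  8. -15.   0.] [0.506 0.059 0.279]
[  9. -14.   0.] [0.514 0.074 0.279]
[ 10. -14.   0.] [0.523 0.089 0.279]
[ 11. -13.   0.] [0.533 0.102 0.279]
[ 12. -12.   0.] [0.545 0.115 0.279]
[ 13. -11.   0.] [0.558 0.126 0.279]
[ 14. -10.   0.] [0.572 0.135 0.279]
[15. -9.  0.] [0.588 0.143 0.279]
[15. -8.  0.] [0.603 0.149 0.279]
[16. -6.  0.] [0.62  0.154 0.279]
```

Request:
{"method": "drive_tool", "body": {"series": [-1,0,0,-3,0,0,0,-1,1,-18,0,0,0,0.03,-1,2,-17,0,0,0,0.03,-1,3,-17,0,0,0,0.03,-1,5,-16,0,0,0,0.03,-1,6,-16,0,0,0,0.03,-1,7,-16,0,0,0,0.03,-1,8,-15,0,0,0,0.03]}}

```text
t: 4.53
eef_pos: [0.5039, 0.0577, 0.28]
tool_rot: [0.001, 0.998, 0.065, -0.002]
contact_force: [0.3, -2.7, -4.2]
gripper_width: 0.216
```

Request:
{"method": "drive_tool", "body": {"series": [-1,9,-14,0,0,0,0.03,-1,10,-14,0,0,0,0.03,-1,11,-13,0,0,0,0.03,-1,12,-12,0,0,0,0.03,-1,13,-11,0,0,0,0.03,-1,14,-10,0,0,0,0.03,-1,15,-9,0,0,0,0.03,-1,15,-8,0,0,0,0.03,-1,16,-6,0,0,0,0.03,-1,0,0,0,0,0,0,-1,0,0,0,0,0,0]}}

```text
t: 5.9
eef_pos: [0.6161, 0.1539, 0.2803]
tool_rot: [0.001, 0.998, -0.069, -0.001]
contact_force: [1.3, -3.6, -5.8]
gripper_width: 0.222
```

Request:
{"method": "drive_tool", "body": {"series": [1,0,0,0,0,0,0,1,0,0,0,0,0,0,1,0,0,0,0,0,0,1,0,0,-40,0,0,0,1,0,0,-40,0,0,0,1,-6.8,38.7,0,0,0,0.067,1,-6.8,38.7,0,0,0,0,1,-6.8,38.7,0,0,0,0,1,-6.8,38.7,0,0,0,0,1,-6.8,38.7,0,0,0,0,1,-6.8,38.7,0,0,0,0,1,0,0,0,0,0,0]}}

```text
t: 7.4
eef_pos: [0.5313, -0.0684, 0.3617]
tool_rot: [0.001, 0.995, -0.105, 0.0]
contact_force: [0.9, 0.4, -0.2]
gripper_width: 1.002
```

Run:
```python
from h import *
o=bot.get_obs(); print(o['t'],o['q'].round(2),o['eef_pos'].round(4),o['contact_force'],o['torque'],o['gripper_width'])
a=cam('wrist');t=cam('top')
p=np.load('p.npy');print(drive_T(p,[[0,0,.128]]), proj(a,drive_T(p,[[.1*np.sin(s),0,.128+.1*np.cos(s)] for s in(-.7,0,.7)])))
v=np.hstack([a['pixels'][:,100:540],cv2.resize(t['pixels'][150:300,300:435],(360,400))]);cv2.imwrite('pics/w2.png',v)
```

```text
7.4 [ 0.33  0.18 -0.37  1.73  0.07  1.25 -1.84] [ 0.5313 -0.0684  0.3617] [ 0.85925594  0.41098316 -0.19087194] [ 0.02997481  0.00497206 -0.0252319 ] 1.0022728173203304
[[ 0.5437802  -0.07024081  0.128     ]] [[316.18663756 252.23698017]
 [315.45344582 182.3057262 ]
 [315.14656649  90.56104114]]
```

View pics/w2.png

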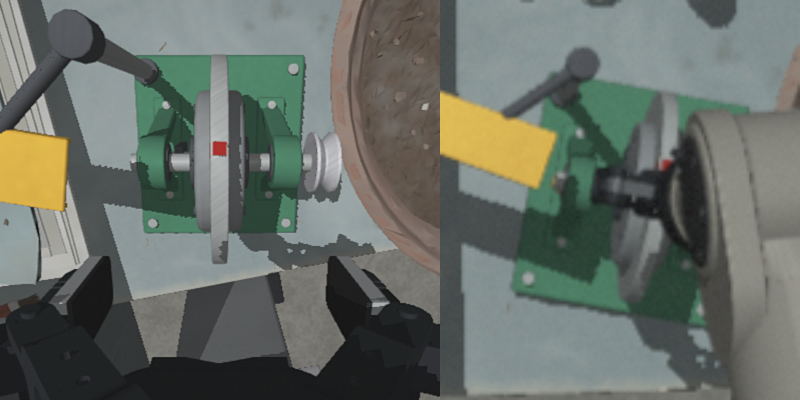

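The wrist half shows the rim at column 219, centred between the pads (107 and 330), and the red dot at (219,148). The yellow guard is well to the left. I'll refine the drive pose from the base corners in this view: (137,56), (304,56), (297,231), (138,231), plus 100 columns.

Run:
```python
from h import *
from scipy.optimize import least_squares
c=cam('wrist');p=np.load('p.npy')
v=c['pixels'];h=cv2.cvtColor(v,cv2.COLOR_BGR2HSV)
m=cv2.inRange(h,(60,90,40),(85,255,255))
px=np.array([(237,56),(405,56),(398,231),(237,232)])
B=np.array([(.115,.105,.02),(.115,-.105,.02),(-.115,-.105,.02),(-.115,.105,.02)])
f=lambda p:(proj(c,drive_T(p,B))-px).ravel()
s=least_squares(f,p[:3]);print(p,s.x,s.fun.reshape(-1,2).round(1), proj(c,drive_T(p,B)).round(0).tolist())
q=s.x
red=(cv2.inRange(h,(0,150,80),(6,255,255)));red[:100]=0;red[200:]=0;red[:,:300]=0;red[:,340:]=0
y,x=np.nonzero(red);print('red',x.mean(),y.mean(),len(x))
for pp in(p[:3],q):
    th=np.linspace(-.8,.8,161);u=proj(c,drive_T(pp,np.c_[.1*np.sin(th),0*th,.128+.1*np.cos(th)]));print('wheel',th[np.argmin(abs(u[:,1]-y.mean()))],u[80])
```

```text
[ 0.5437802  -0.07024081 -0.20520096  0.02564932] [ 0.54356535 -0.06864643 -0.21292924] [[-4.  -2.8]
 [ 2.3 -1.1]
 [-3.   3.7]
 [ 4.9  1.4]] [[234.0, 53.0], [408.0, 54.0], [397.0, 234.0], [244.0, 234.0]]
red 325.5379746835443 148.08860759493672 158
wheel 0.25 [321.43200432 182.59437894]
wheel 0.25 [319.33564361 183.31512019]
```

Request:
{"method": "drive_tool", "body": {"series": [1,12.4,0,0,0,0,0,1,0,0,35,0,0,0,1,0,0,35,0,0,0,1,0,0,35,0,0,0,1,0,0,33,0,0,0,1,0,0,0,0,0,0], "force": 60}}

```text
t: 8.3
eef_pos: [0.5435, -0.0666, 0.2209]
tool_rot: [-0.0, 0.995, -0.101, -0.003]
contact_force: [-0.3, 0.1, 0.7]
gripper_width: 1.001
```

```bash
cat >> h.py <<'E'
P=np.array([.5437,-.0697,-.208])
def meas(tag=''):
    o=bot.get_obs(); dy=R.from_euler('z',P[2]).apply([0,1,0]); dx=R.from_euler('z',P[2]).apply([1,0,0])
    A=np.array([P[0],P[1],.128]); r=o['eef_pos']-A; F=o['contact_force']; q=o['tool_rot']
    Rt=R.from_quat(np.r_[q[1:],q[0]]); z=Rt.apply([0,0,1]); th=np.arctan2(-z@dx,-z[2])
    tpos=np.arctan2(r@dx,r[2]); rad=np.hypot(r@dx,r[2])
    tF=np.cross(r,F)@dy; tM=o['torque']@dy
    print(tag,'t%.2f w%.3f'%(o['t'],o['gripper_width']),'th tool %.3f pos %.3f rad %.4f y %.4f'%(th,tpos,rad,r@dy),'F',F.round(2),'Fdrive x %.2f y %.2f z %.2f'%(F@dx,F@dy,F[2]),'M',o['torque'].round(3),'tauF %.3f tauM %.3f'%(tF,tM),'q',o['q'].round(2))
E
python3 -c "from h import *;meas()"
```

```text
t8.30 w1.001 th tool 0.005 pos -0.009 rad 0.0929 y 0.0030 F [-0.3   0.05  0.7 ] Fdrive x -0.30 y -0.01 z 0.70 M [ 0.014 -0.047 -0.004] tauF -0.027 tauM -0.043 q [ 0.31  0.33 -0.37  1.87  0.14  0.97 -1.89]
```

Request:
{"method": "drive_tool", "body": {"series": [1,0,1,-2,0,0,0,-1,0,0,0,0,0,0,-1,0,0,0,0,0,0,-1,0,0,0,0,0,0,-1,0,0,0,0,0,0,-1,0,0,0,0,0,0,-1,0,0,0,0,0,0], "force": 60}}

```text
t: 9.18
eef_pos: [0.5439, -0.0714, 0.2259]
tool_rot: [0.002, 0.995, -0.103, 0.0]
contact_force: [-2.0, -6.9, 4.7]
gripper_width: 0.149
```

```bash
python3 -c "from h import *;meas()"
```

```text
t9.18 w0.149 th tool -0.000 pos 0.006 rad 0.0979 y -0.0016 F [-2.02 -6.88  4.74] Fdrive x -0.56 y -7.15 z 4.74 M [-1.278  0.502 -0.008] tauF -0.057 tauM 0.227 q [ 0.31  0.32 -0.36  1.87  0.14  0.97 -1.89]
```

Request:
{"method": "drive_tool", "body": {"series": [-1,3.8,0,0.1,0,-0.04,0,-1,3.8,0,0.1,0,-0.04,0,-1,3.8,0,0.1,0,-0.04,0,-1,3.8,0,0.1,0,-0.04,0]}}

```text
t: 9.68
eef_pos: [0.5589, -0.0745, 0.2246]
tool_rot: [-0.006, 0.991, -0.103, -0.08]
contact_force: [-1.4, -6.8, 4.1]
gripper_width: 0.148
```

```bash
python3 -c "from h import *;meas()"
```

```text
t9.68 w0.148 th tool 0.161 pos 0.163 rad 0.0979 y -0.0016 F [-1.41 -6.78  4.12] Fdrive x 0.02 y -6.93 z 4.12 M [-1.231  0.196  0.242] tauF -0.063 tauM -0.062 q [ 0.3   0.43 -0.35  1.72  0.12  1.17 -1.87]
```

```bash
cat >> h.py <<'E'
def tau(L=.183):
    o=bot.get_obs(); Rd=R.from_euler('z',P[2]); dy=Rd.apply([0,1,0]); dx=Rd.apply([1,0,0])
    A=np.array([P[0],P[1],.128]); q=o['tool_rot']; Rt=R.from_quat(np.r_[q[1:],q[0]]); z=Rt.apply([0,0,1])
    r=o['eef_pos']-A; F=o['contact_force']; t=np.cross(r-L*z,F)@dy+o['torque']@dy
    print('t%.2f w%.3f'%(o['t'],o['gripper_width']),'th %.3f pos %.3f rad %.4f y %.4f'%(np.arctan2(-z@dx,-z[2]),np.arctan2(r@dx,r[2]),np.hypot(r@dx,r[2]),r@dy),'Ftool',Rt.inv().apply(F).round(2),'Mtool',Rt.inv().apply(o['torque']).round(3),'TAU %.3f'%t, 'q4,6 ',o['q'][[3,5]].round(2))
E
python3 -c "from h import *;tau()"
```

```text
t9.68 w0.148 th 0.161 pos 0.163 rad 0.0979 y -0.0016 Ftool [-0.64  6.94 -4.04] Mtool [-1.267  0.061 -0.04 ] TAU -0.242 q4,6  [1.72 1.17]
```

Request:
{"method": "drive_tool", "body": {"series": [-1,3.9,1,0.1,0,-0.04,0,-1,3.9,1,0.1,0,-0.04,0,-1,3.9,0,0.1,0,-0.04,0,-1,3.9,0,0.1,0,-0.04,0]}}

```text
t: 10.18
eef_pos: [0.5737, -0.0777, 0.2208]
tool_rot: [-0.016, 0.982, -0.101, -0.159]
contact_force: [-0.9, -2.5, 4.0]
gripper_width: 0.15
```

```bash
python3 -c "from h import *;tau()"
```

```text
t10.18 w0.150 th 0.320 pos 0.323 rad 0.0979 y -0.0016 Ftool [-1.64  2.6  -3.65] Mtool [-0.426  0.235  0.097] TAU -0.696 q4,6  [1.58 1.36]
```

Request:
{"method": "drive_tool", "body": {"series": [-1,3.9,0,0.1,0,-0.04,0,-1,3.9,0,0.1,0,-0.04,0,-1,3.9,0,0.1,0,-0.04,0,-1,3.9,0,0.1,0,-0.04,0]}}

```text
t: 10.68
eef_pos: [0.5878, -0.0806, 0.2147]
tool_rot: [-0.024, 0.966, -0.1, -0.237]
contact_force: [0.4, -2.6, 2.8]
gripper_width: 0.151
```

```bash
python3 -c "from h import *;tau()"
```

```text
t10.68 w0.151 th 0.480 pos 0.483 rad 0.0978 y -0.0016 Ftool [-0.47  2.5  -2.92] Mtool [-0.413  0.267  0.098] TAU -0.399 q4,6  [1.44 1.54]
```

Request:
{"method": "drive_tool", "body": {"series": [-1,-3.9,0,0.1,0,0.04,0,-1,-3.9,0,0.1,0,0.04,0,-1,-3.9,0,0.1,0,0.04,0,-1,-3.9,0,0.1,0,0.04,0]}}

```text
t: 11.18
eef_pos: [0.575, -0.078, 0.2202]
tool_rot: [-0.016, 0.982, -0.102, -0.156]
contact_force: [6.3, -2.4, -1.9]
gripper_width: 0.147
```

```bash
python3 -c "from h import *;tau()"
```

```text
t11.18 w0.147 th 0.314 pos 0.337 rad 0.0977 y -0.0016 Ftool [ 6.91  1.1  -0.29] Mtool [-0.327  1.442  0.091] TAU 0.496 q4,6  [1.58 1.35]
```

Request:
{"method": "drive_tool", "body": {"series": [-1,-3.9,0,0.1,0,0.04,0,-1,-3.9,0,0.1,0,0.04,0,-1,-3.9,0,0.1,0,0.04,0,-1,-3.9,0,0.1,0,0.04,0]}}

```text
t: 11.68
eef_pos: [0.5603, -0.0749, 0.2242]
tool_rot: [-0.008, 0.992, -0.102, -0.076]
contact_force: [5.4, -4.2, -2.5]
gripper_width: 0.146
```

```bash
python3 -c "from h import *;tau()"
```

```text
t11.68 w0.146 th 0.154 pos 0.178 rad 0.0977 y -0.0017 Ftool [6.41 2.98 1.57] Mtool [-0.344  1.277  0.112] TAU 0.528 q4,6  [1.73 1.16]
```

```bash
sed -i "s/'q4,6 ',o\['q'\]\[\[3,5\]\].round(2))/'q4,6 ',o['q'][[3,5]].round(2),'qd',o['joint_vel'][[1,3,5]].round(3))/; s/L=.183/L=.19/" h.py
python3 -c "from h import *;tau()"
```

```text
t11.68 w0.146 th 0.154 pos 0.178 rad 0.0977 y -0.0017 Ftool [6.41 2.98 1.57] Mtool [-0.344  1.277  0.112] TAU 0.573 q4,6  [1.73 1.16] qd [-0.22   0.29  -0.383]
```

Request:
{"method": "drive_tool", "body": {"series": [-1,-2.9,0,0.05,0,0.03,0,-1,-2.9,0,0.05,0,0.03,0,-1,-2.9,0,0.05,0,0.03,0,-1,-2.9,0,0.05,0,0.03,0]}}

```text
t: 12.18
eef_pos: [0.549, -0.0725, 0.2256]
tool_rot: [-0.002, 0.995, -0.103, -0.017]
contact_force: [5.1, -3.0, -0.9]
gripper_width: 0.15
```

```bash
python3 -c "from h import *;tau()"
```

```text
t12.18 w0.150 th 0.034 pos 0.059 rad 0.0977 y -0.0017 Ftool [5.64 1.87 0.67] Mtool [-0.37   1.076  0.121] TAU 0.550 q4,6  [1.83 1.02] qd [-0.158  0.217 -0.295]
```

Request:
{"method": "drive_tool", "body": {"series": [-1,-2.9,0,0.05,0,0.03,0,-1,-2.9,0,0.05,0,0.03,0,-1,-2.9,0,0.05,0,0.03,0,-1,-2.9,0,0.05,0,0.03,0]}}

```text
t: 12.68
eef_pos: [0.5376, -0.0701, 0.2256]
tool_rot: [0.004, 0.994, -0.103, 0.043]
contact_force: [5.4, -2.9, -1.3]
gripper_width: 0.151
```

```bash
python3 -c "from h import *;tau()"
```

```text
t12.68 w0.151 th -0.086 pos -0.060 rad 0.0978 y -0.0016 Ftool [5.74 1.74 1.76] Mtool [-0.533  0.848  0.142] TAU 0.809 q4,6  [1.94 0.87] qd [-0.148  0.218 -0.306]
```

Request:
{"method": "drive_tool", "body": {"series": [-1,0,0,0,0,0,0]}}

```text
t: 12.8
eef_pos: [0.537, -0.0699, 0.2255]
tool_rot: [0.005, 0.994, -0.103, 0.042]
contact_force: [3.4, -2.9, -0.4]
gripper_width: 0.151
```

```bash
python3 -c "from h import *;tau()"
```

```text
t12.80 w0.151 th -0.084 pos -0.066 rad 0.0977 y -0.0016 Ftool [3.9  2.15 0.7 ] Mtool [-0.575  0.751  0.169] TAU 0.371 q4,6  [1.94 0.87] qd [ 0.01  -0.012  0.02 ]
```

Request:
{"method": "drive_tool", "body": {"series": [-1,0,0,0,0,0,0,-1,0,0,0,0,0,0]}}

```text
t: 13.05
eef_pos: [0.5371, -0.0699, 0.2255]
tool_rot: [0.005, 0.994, -0.102, 0.041]
contact_force: [2.4, -4.5, 4.0]
gripper_width: 0.151
```

```bash
python3 -c "from h import *;tau()"
```

```text
t13.05 w0.151 th -0.083 pos -0.066 rad 0.0977 y -0.0016 Ftool [ 3.58  3.92 -3.75] Mtool [-0.817  0.897  0.191] TAU 0.127 q4,6  [1.94 0.87] qd [-0.001  0.     0.002]
```

```bash
cat >> h.py <<'E'
import pickle
def log(d):
    o=bot.get_obs(); o['dir']=d; open('log.pkl','ab').write(pickle.dumps(o)); tau()
E
cat > m <<'E'
#!/bin/bash
python3 -c "from h import *;log($1)"
E
chmod +x m
```

Request:
{"method": "drive_tool", "body": {"series": [-1,-3.9,0,0.1,0,0.04,0,-1,-3.9,0,0.1,0,0.04,0,-1,-3.9,0,0.1,0,0.04,0]}}

```text
t: 13.42
eef_pos: [0.5261, -0.0676, 0.2241]
tool_rot: [0.011, 0.989, -0.102, 0.102]
contact_force: [5.7, -5.2, 2.0]
gripper_width: 0.146
```

```bash
m -1
```

```text
t13.43 w0.146 th -0.205 pos -0.181 rad 0.0977 y -0.0016 Ftool [ 6.92  3.93 -0.6 ] Mtool [-1.062  0.906  0.135] TAU 1.083 q4,6  [2.05 0.71] qd [-0.18   0.292 -0.425]
```

Request:
{"method": "drive_tool", "body": {"series": [-1,-3.9,0,0.1,0,0.04,0,-1,-3.9,0,0.1,0,0.04,0]}}

```text
t: 13.68
eef_pos: [0.5187, -0.0661, 0.2224]
tool_rot: [0.015, 0.985, -0.102, 0.141]
contact_force: [4.7, -5.7, 3.3]
gripper_width: 0.151
```

```bash
m -1
```

```text
t13.68 w0.151 th -0.285 pos -0.261 rad 0.0978 y -0.0016 Ftool [ 6.41  4.64 -1.54] Mtool [-1.235  0.834  0.151] TAU 1.008 q4,6  [2.12 0.6 ] qd [-0.161  0.289 -0.431]
```

Request:
{"method": "drive_tool", "body": {"series": [-1,-3.9,0,0.1,0,0.04,0,-1,-3.9,0,0.1,0,0.04,0]}}

```text
t: 13.92
eef_pos: [0.5114, -0.0645, 0.2201]
tool_rot: [0.019, 0.978, -0.101, 0.181]
contact_force: [4.0, -7.2, 4.6]
gripper_width: 0.151
```

```bash
m -1
```

```text
t13.93 w0.151 th -0.365 pos -0.341 rad 0.0977 y -0.0016 Ftool [ 6.65  6.27 -2.36] Mtool [-1.356  0.716  0.162] TAU 1.192 q4,6  [2.2  0.49] qd [-0.142  0.291 -0.436]
```

Request:
{"method": "drive_tool", "body": {"series": [-1,-3.9,0,0.1,0,0.04,0,-1,-3.9,0,0.1,0,0.04,0]}}

```text
t: 14.18
eef_pos: [0.5043, -0.063, 0.2172]
tool_rot: [0.023, 0.97, -0.1, 0.219]
contact_force: [2.8, -6.8, 6.0]
gripper_width: 0.157
```

```bash
m -1
```

```text
t14.18 w0.157 th -0.445 pos -0.421 rad 0.0978 y -0.0016 Ftool [ 6.3   6.05 -3.67] Mtool [-1.626  0.606  0.129] TAU 1.200 q4,6  [2.27 0.39] qd [-0.119  0.292 -0.427]
```

Request:
{"method": "drive_tool", "body": {"series": [-1,3.9,0,0.1,0,-0.04,0,-1,3.9,0,0.1,0,-0.04,0,-1,3.9,0,0.1,0,-0.04,0]}}

```text
t: 14.55
eef_pos: [0.5138, -0.0651, 0.2209]
tool_rot: [0.017, 0.982, -0.101, 0.158]
contact_force: [-2.7, -5.2, 7.4]
gripper_width: 0.151
```

```bash
m 1
```

```text
t14.55 w0.151 th -0.320 pos -0.315 rad 0.0977 y -0.0016 Ftool [ 0.83  5.63 -7.56] Mtool [-1.237  0.017  0.046] TAU 0.219 q4,6  [2.16 0.55] qd [ 0.151 -0.287  0.436]
```

Request:
{"method": "drive_tool", "body": {"series": [-1,3.9,0,0.1,0,-0.04,0,-1,3.9,0,0.1,0,-0.04,0]}}

```text
t: 14.8
eef_pos: [0.5212, -0.0666, 0.223]
tool_rot: [0.013, 0.988, -0.102, 0.119]
contact_force: [-2.8, -4.1, 8.6]
gripper_width: 0.151
```

```bash
m 1
```

```text
t14.80 w0.151 th -0.240 pos -0.234 rad 0.0977 y -0.0016 Ftool [ 0.23  4.54 -8.83] Mtool [-1.027 -0.028  0.152] TAU 0.090 q4,6  [2.09 0.66] qd [ 0.167 -0.288  0.428]
```

Request:
{"method": "drive_tool", "body": {"series": [-1,3.9,0,0.1,0,-0.04,0,-1,3.9,0,0.1,0,-0.04,0]}}

```text
t: 15.05
eef_pos: [0.5287, -0.0682, 0.2245]
tool_rot: [0.009, 0.992, -0.102, 0.079]
contact_force: [-2.4, -4.7, 7.9]
gripper_width: 0.151
```

```bash
m 1
```

```text
t15.05 w0.151 th -0.160 pos -0.154 rad 0.0977 y -0.0016 Ftool [-0.11  5.1  -8.05] Mtool [-0.937 -0.075  0.038] TAU 0.038 q4,6  [2.01 0.77] qd [ 0.184 -0.288  0.418]
```

Request:
{"method": "drive_tool", "body": {"series": [-1,3.9,0,0.1,0,-0.04,0,-1,3.9,0,0.1,0,-0.04,0]}}

```text
t: 15.3
eef_pos: [0.5363, -0.0698, 0.2254]
tool_rot: [0.005, 0.994, -0.102, 0.04]
contact_force: [-1.9, -4.0, 8.5]
gripper_width: 0.146
```

```bash
m 1
```

```text
t15.30 w0.146 th -0.080 pos -0.074 rad 0.0976 y -0.0016 Ftool [-0.31  4.35 -8.58] Mtool [-0.898 -0.008  0.061] TAU -0.085 q4,6  [1.94 0.87] qd [ 0.193 -0.286  0.41 ]
```

Request:
{"method": "drive_tool", "body": {"series": [-1,3.9,0,0.1,0,-0.04,0,-1,3.9,0,0.1,0,-0.04,0]}}

```text
t: 15.55
eef_pos: [0.544, -0.0714, 0.2256]
tool_rot: [0.001, 0.995, -0.102, -0.0]
contact_force: [-1.6, -4.5, 8.0]
gripper_width: 0.152
```

```bash
m 1
```

```text
t15.55 w0.152 th 0.000 pos 0.006 rad 0.0976 y -0.0016 Ftool [-0.64  4.72 -7.97] Mtool [-0.867 -0.01   0.06 ] TAU -0.177 q4,6  [1.87 0.97] qd [ 0.204 -0.289  0.401]
```

Request:
{"method": "drive_tool", "body": {"series": [-1,3.9,0,0.1,0,-0.04,0,-1,3.9,0,0.1,0,-0.04,0]}}

```text
t: 15.8
eef_pos: [0.5516, -0.0731, 0.2253]
tool_rot: [-0.003, 0.994, -0.102, -0.04]
contact_force: [-0.7, -3.4, 8.6]
gripper_width: 0.153
```

```bash
m 1
```

```text
t15.80 w0.153 th 0.080 pos 0.087 rad 0.0976 y -0.0016 Ftool [-0.7   3.52 -8.57] Mtool [-0.863  0.062  0.029] TAU -0.268 q4,6  [1.8  1.07] qd [ 0.213 -0.286  0.393]
```

Request:
{"method": "drive_tool", "body": {"series": [-1,3.9,0,0.1,0,-0.04,0,-1,3.9,0,0.1,0,-0.04,0]}}

```text
t: 16.05
eef_pos: [0.5592, -0.0746, 0.2243]
tool_rot: [-0.008, 0.992, -0.102, -0.08]
contact_force: [-1.0, -4.7, 7.8]
gripper_width: 0.151
```

```bash
m 1
```

```text
t16.05 w0.151 th 0.160 pos 0.167 rad 0.0976 y -0.0016 Ftool [-1.23  4.78 -7.72] Mtool [-0.794  0.118  0.011] TAU -0.474 q4,6  [1.72 1.17] qd [ 0.218 -0.284  0.386]
```

Request:
{"method": "drive_tool", "body": {"series": [-1,3.9,0,0.1,0,-0.04,0,-1,3.9,0,0.1,0,-0.04,0]}}

```text
t: 16.3
eef_pos: [0.5667, -0.0762, 0.2227]
tool_rot: [-0.012, 0.988, -0.102, -0.119]
contact_force: [0.6, -4.3, 7.3]
gripper_width: 0.148
```

```bash
m 1
```

```text
t16.30 w0.148 th 0.240 pos 0.247 rad 0.0976 y -0.0016 Ftool [-0.34  4.15 -7.44] Mtool [-0.748  0.099  0.037] TAU -0.200 q4,6  [1.65 1.26] qd [ 0.223 -0.285  0.378]
```

Request:
{"method": "drive_tool", "body": {"series": [1,0,0,0,0,0,0,1,0,0,0,0,0,0,1,0,0,0,0,0,0,1,0,0,-40,0,0,0,1,0,0,-30,0,0,0,1,0,0,0,0,0,0,1,0,0,0,0,0,0]}}

```text
t: 17.18
eef_pos: [0.5818, -0.0782, 0.2888]
tool_rot: [-0.012, 0.988, -0.101, -0.12]
contact_force: [-0.5, -0.3, 0.2]
gripper_width: 1.002
```

```bash
m 0
```

```text
t17.18 w1.002 th 0.241 pos 0.238 rad 0.1654 y -0.0005 Ftool [-0.41  0.4  -0.06] Mtool [0.01  0.243 0.   ] TAU -0.388 q4,6  [1.55 1.4 ] qd [ 0.01   0.013 -0.001]
```

Request:
{"method": "drive_tool", "body": {"series": [1,-4,0,0,0,0.08,0,1,-4,0,0,0,0.08,0,1,-4,0,0,0,0.08,0,1,0,0,0,0,0,0,1,0,0,0,0,0,0]}}

```text
t: 17.8
eef_pos: [0.5708, -0.0762, 0.2908]
tool_rot: [-0.0, 0.995, -0.102, -0.001]
contact_force: [0.2, -0.4, -0.7]
gripper_width: 0.999
```

```bash
m 0
```

```text
t17.80 w0.999 th 0.002 pos 0.169 rad 0.1652 y -0.0007 Ftool [0.3  0.3  0.74] Mtool [-0.004  0.033 -0.024] TAU 0.093 q4,6  [1.73 1.13] qd [ 0.01  -0.015 -0.003]
```

Request:
{"method": "drive_tool", "body": {"series": [1,-4,0,0,0,0.08,0,1,-4,0,0,0,0.08,0,1,-4,0,0,0,0.08,0,1,-4,0,0,0,0.08,0,1,-4,0,0,0,0.08,0,1,0,0,0,0,0,0,1,0,0,0,0,0,0]}}

```text
t: 18.68
eef_pos: [0.5526, -0.0721, 0.2884]
tool_rot: [0.02, 0.975, -0.1, 0.197]
contact_force: [0.0, 0.3, 0.4]
gripper_width: 0.998
```

```bash
m 0; python3 -c "
from h import *
c=cam('wrist');p=P;h=cv2.cvtColor(c['pixels'],cv2.COLOR_BGR2HSV);red=cv2.inRange(h,(0,150,80),(6,255,255));red[:,:300]=0;red[:,340:]=0;red[330:]=0
y,x=np.nonzero(red);print('red',x.mean(),y.mean(),len(x),y.min(),y.max())
th=np.linspace(-1.2,1.2,241);u=proj(c,drive_T(P,np.c_[.1*np.sin(th),0*th,.128+.1*np.cos(th)]));print('wheel',th[np.argmin(abs(u[:,1]-y.mean()))])
cv2.imwrite('pics/w3.png',c['pixels'])
"
```

```text
t18.68 w0.998 th -0.399 pos 0.057 rad 0.1607 y -0.0005 Ftool [ 0.09 -0.31 -0.35] Mtool [-0.016 -0.376  0.02 ] TAU 0.380 q4,6  [2.06 0.62] qd [ 0.002 -0.009 -0.006]
red 321.0 208.0 195 202 214
wheel 0.5
```

The wrist red dot at row 208 gives a wheel angle of 0.50 rad, so there was no slip from 0.25. The free-air readings show a moment bias from the hand's own weight of about 0.98·sin(pitch) N m. With that removed, T− ≈ +0.78 and T+ ≈ −0.15 N m, and the heavy side looks about 60° short of down in the + direction. I'll regrip further back and continue.

Request:
{"method": "drive_tool", "body": {"series": [1,-20,0,-5,0,0,0,1,-20,0,-5,0,0,0,1,-20,0,-5,0,0,0,1,-19.3,1,-5.5,0,0,0,1,0,0,0,0,0.05,0,1,0,0,0,0,0,0]}}

```text
t: 19.48
eef_pos: [0.4723, -0.0566, 0.2763]
tool_rot: [0.023, 0.97, -0.099, 0.221]
contact_force: [0.1, 0.6, 0.2]
gripper_width: 1.001
```

```bash
python3 - <<'E'
from h import *
h=open('h.py').read().replace("t=np.cross(r-L*z,F)@dy+o['torque']@dy","t=np.cross(r-L*z,F)@dy+o['torque']@dy+.98*np.sin(np.arctan2(-z@dx,-z[2]))")
open('h.py','w').write(h)
E
./m 0
```

```text
t19.48 w1.001 th -0.449 pos -0.455 rad 0.1651 y -0.0019 Ftool [ 0.1  -0.59 -0.14] Mtool [ 0.021 -0.466  0.008] TAU 0.075 q4,6  [2.26 0.52] qd [ 0.015 -0.029  0.02 ]
```

Request:
{"method": "drive_tool", "body": {"series": [1,0,0,34,0,0,0,1,0,0,34.5,0,0,0,1,0,0,0,0,0,0,-1,0,0,0,0,0,0,-1,0,0,0,0,0,0,-1,0,0,0,0,0,0,-1,0,0,0,0,0,0,-1,0,0,0,0,0,0], "force": 60}}

```text
t: 20.48
eef_pos: [0.5016, -0.0625, 0.2154]
tool_rot: [0.023, 0.97, -0.099, 0.223]
contact_force: [-4.5, 1.5, 7.9]
gripper_width: 0.152
```

```bash
m 0
```

```text
t20.48 w0.152 th -0.451 pos -0.454 rad 0.0973 y -0.0017 Ftool [-0.73 -0.55 -9.19] Mtool [ 0.006 -0.817  0.108] TAU 0.182 q4,6  [2.28 0.38] qd [-0.     0.001 -0.   ]
```

Request:
{"method": "drive_tool", "body": {"series": [-1,3.9,0,0.08,0,-0.04,0,-1,3.9,0,0.08,0,-0.04,0,-1,3.9,0,0.08,0,-0.04,0,-1,3.9,0,0.08,0,-0.04,0]}}

```text
t: 20.98
eef_pos: [0.5157, -0.0655, 0.2211]
tool_rot: [0.015, 0.984, -0.101, 0.143]
contact_force: [-3.0, 0.1, 4.5]
gripper_width: 0.148
```

```bash
m 1
```

```text
t20.98 w0.148 th -0.289 pos -0.295 rad 0.0973 y -0.0017 Ftool [-1.55  0.51 -5.18] Mtool [-0.182 -0.604  0.166] TAU -0.120 q4,6  [2.13 0.6 ] qd [ 0.158 -0.289  0.435]
```

Request:
{"method": "drive_tool", "body": {"series": [-1,3.9,0,0.08,0,-0.04,0,-1,3.9,0,0.08,0,-0.04,0,-1,3.9,0,0.08,0,-0.04,0]}}

```text
t: 21.35
eef_pos: [0.5268, -0.0678, 0.2238]
tool_rot: [0.009, 0.991, -0.102, 0.084]
contact_force: [-2.9, -1.2, 5.3]
gripper_width: 0.152
```

```bash
m 1
```

```text
t21.35 w0.152 th -0.169 pos -0.174 rad 0.0973 y -0.0017 Ftool [-1.62  1.8  -5.7 ] Mtool [-0.037 -0.617  0.158] TAU -0.009 q4,6  [2.02 0.76] qd [ 0.184 -0.289  0.421]
```

Request:
{"method": "drive_tool", "body": {"series": [-1,3.9,0,0.08,0,-0.04,0,-1,3.9,0,0.08,0,-0.04,0,-1,3.9,0,0.08,0,-0.04,0]}}

```text
t: 21.72
eef_pos: [0.5382, -0.0702, 0.2251]
tool_rot: [0.003, 0.994, -0.102, 0.024]
contact_force: [-3.8, 1.3, 5.8]
gripper_width: 0.151
```

```bash
m 1
```

```text
t21.73 w0.151 th -0.049 pos -0.054 rad 0.0973 y -0.0017 Ftool [-3.73 -0.54 -5.97] Mtool [-0.045 -0.638  0.116] TAU -0.479 q4,6  [1.91 0.91] qd [ 0.2   -0.287  0.405]
```

Request:
{"method": "drive_tool", "body": {"series": [-1,3.9,0,0.08,0,-0.04,0,-1,3.9,0,0.08,0,-0.04,0,-1,3.9,0,0.08,0,-0.04,0]}}

```text
t: 22.1
eef_pos: [0.5496, -0.0726, 0.2251]
tool_rot: [-0.004, 0.994, -0.102, -0.035]
contact_force: [-3.5, 0.2, 5.8]
gripper_width: 0.155
```

```bash
m 1
```

```text
t22.10 w0.155 th 0.071 pos 0.066 rad 0.0973 y -0.0017 Ftool [-3.83  0.48 -5.59] Mtool [ 0.05  -0.619  0.118] TAU -0.409 q4,6  [1.8  1.06] qd [ 0.213 -0.289  0.394]
```

Request:
{"method": "drive_tool", "body": {"series": [-1,3.9,0,0.08,0,-0.04,0,-1,3.9,0,0.08,0,-0.04,0,-1,3.9,0,0.08,0,-0.04,0]}}

```text
t: 22.48
eef_pos: [0.561, -0.075, 0.2236]
tool_rot: [-0.01, 0.99, -0.102, -0.095]
contact_force: [-1.9, 0.4, 6.6]
gripper_width: 0.151
```

```bash
m 1
```

```text
t22.48 w0.151 th 0.191 pos 0.186 rad 0.0973 y -0.0016 Ftool [-3.17 -0.05 -6.09] Mtool [-0.01  -0.595  0.136] TAU -0.126 q4,6  [1.7  1.21] qd [ 0.221 -0.287  0.383]
```

Request:
{"method": "drive_tool", "body": {"series": [-1,3.9,0,0.08,0,-0.04,0,-1,3.9,0,0.08,0,-0.04,0,-1,3.9,0,0.08,0,-0.04,0]}}

```text
t: 22.85
eef_pos: [0.572, -0.0774, 0.2207]
tool_rot: [-0.016, 0.983, -0.101, -0.154]
contact_force: [-1.9, -0.0, 6.5]
gripper_width: 0.151
```

```bash
m 1
```

```text
t22.85 w0.151 th 0.311 pos 0.306 rad 0.0972 y -0.0017 Ftool [-3.79  0.44 -5.58] Mtool [-0.016 -0.492  0.079] TAU -0.293 q4,6  [1.59 1.35] qd [ 0.229 -0.285  0.371]
```

Request:
{"method": "drive_tool", "body": {"series": [-1,3.9,0,0.08,0,-0.04,0,-1,3.9,0,0.08,0,-0.04,0,-1,3.9,0,0.08,0,-0.04,0]}}

```text
t: 23.22
eef_pos: [0.5827, -0.0796, 0.2165]
tool_rot: [-0.022, 0.972, -0.1, -0.213]
contact_force: [-2.1, -0.6, 6.5]
gripper_width: 0.149
```

```bash
m 1
```

```text
t23.23 w0.149 th 0.432 pos 0.426 rad 0.0972 y -0.0017 Ftool [-4.45  1.   -5.07] Mtool [ 0.05  -0.524  0.068] TAU -0.339 q4,6  [1.48 1.49] qd [ 0.234 -0.281  0.363]
```

Request:
{"method": "drive_tool", "body": {"series": [-1,3.9,0,0.08,0,-0.04,0,-1,3.9,0,0.08,0,-0.04,0,-1,3.9,0,0.08,0,-0.04,0]}}

```text
t: 23.6
eef_pos: [0.5927, -0.0817, 0.2111]
tool_rot: [-0.028, 0.957, -0.098, -0.271]
contact_force: [-1.9, -0.0, 5.3]
gripper_width: 0.151
```

```bash
m 1
```

```text
t23.60 w0.151 th 0.552 pos 0.546 rad 0.0972 y -0.0016 Ftool [-4.38  0.42 -3.53] Mtool [ 0.084 -0.461  0.073] TAU -0.281 q4,6  [1.38 1.62] qd [ 0.234 -0.277  0.353]
```

Request:
{"method": "drive_tool", "body": {"series": [-1,-3.9,0,0.08,0,0.04,0,-1,-3.9,0,0.08,0,0.04,0,-1,-3.9,0,0.08,0,0.04,0]}}

```text
t: 23.98
eef_pos: [0.584, -0.0799, 0.2157]
tool_rot: [-0.022, 0.972, -0.1, -0.21]
contact_force: [4.6, -1.8, -0.5]
gripper_width: 0.148
```

```bash
m -1
```

```text
t23.98 w0.148 th 0.425 pos 0.442 rad 0.0970 y -0.0016 Ftool [ 4.66  0.83 -1.56] Mtool [0.036 1.068 0.054] TAU 0.673 q4,6  [1.48 1.48] qd [-0.235  0.283 -0.363]
```

Request:
{"method": "drive_tool", "body": {"series": [-1,-3.9,0,0.08,0,0.04,0,-1,-3.9,0,0.08,0,0.04,0,-1,-3.9,0,0.08,0,0.04,0]}}

```text
t: 24.35
eef_pos: [0.5734, -0.0777, 0.2201]
tool_rot: [-0.016, 0.983, -0.101, -0.151]
contact_force: [4.7, -0.1, 0.1]
gripper_width: 0.149
```

```bash
m -1
```

```text
t24.35 w0.149 th 0.305 pos 0.322 rad 0.0971 y -0.0016 Ftool [ 4.38 -0.81 -1.48] Mtool [0.035 1.014 0.082] TAU 0.535 q4,6  [1.59 1.34] qd [-0.228  0.283 -0.371]
```

Request:
{"method": "drive_tool", "body": {"series": [-1,-3.9,0,0.08,0,0.04,0,-1,-3.9,0,0.08,0,0.04,0,-1,-3.9,0,0.08,0,0.04,0]}}

```text
t: 24.72
eef_pos: [0.5624, -0.0754, 0.2231]
tool_rot: [-0.01, 0.991, -0.102, -0.092]
contact_force: [5.2, -0.0, -1.4]
gripper_width: 0.148
```

```bash
m -1
```

```text
t24.73 w0.148 th 0.185 pos 0.202 rad 0.0971 y -0.0017 Ftool [ 5.29 -1.06  0.48] Mtool [0.041 0.995 0.106] TAU 0.705 q4,6  [1.7 1.2] qd [-0.222  0.289 -0.383]
```

Request:
{"method": "drive_tool", "body": {"series": [-1,-3.9,0,0.08,0,0.04,0,-1,-3.9,0,0.08,0,0.04,0,-1,-3.9,0,0.08,0,0.04,0]}}

```text
t: 25.1
eef_pos: [0.5512, -0.073, 0.2248]
tool_rot: [-0.004, 0.994, -0.102, -0.032]
contact_force: [5.3, -0.6, -1.6]
gripper_width: 0.151
```

```bash
m -1
```

```text
t25.10 w0.151 th 0.064 pos 0.083 rad 0.0971 y -0.0017 Ftool [ 5.39 -0.47  1.29] Mtool [-0.029  0.928  0.092] TAU 0.685 q4,6  [1.81 1.06] qd [-0.213  0.289 -0.394]
```

Request:
{"method": "drive_tool", "body": {"series": [-1,-3.9,0,0.08,0,0.04,0,-1,-3.9,0,0.08,0,0.04,0,-1,-3.9,0,0.08,0,0.04,0]}}

```text
t: 25.48
eef_pos: [0.5398, -0.0706, 0.2251]
tool_rot: [0.002, 0.994, -0.102, 0.028]
contact_force: [5.2, -0.7, -1.9]
gripper_width: 0.153
```

```bash
m -1
```

```text
t25.48 w0.153 th -0.056 pos -0.037 rad 0.0971 y -0.0017 Ftool [ 5.07 -0.39  2.17] Mtool [-0.077  0.895  0.122] TAU 0.508 q4,6  [1.91 0.91] qd [-0.203  0.289 -0.406]
```

Request:
{"method": "drive_tool", "body": {"series": [-1,-3.9,0,0.08,0,0.04,0,-1,-3.9,0,0.08,0,0.04,0,-1,-3.9,0,0.08,0,0.04,0]}}

```text
t: 25.85
eef_pos: [0.5285, -0.0682, 0.2239]
tool_rot: [0.009, 0.991, -0.102, 0.087]
contact_force: [5.8, -1.7, -2.9]
gripper_width: 0.146
```

```bash
m -1
```

```text
t25.85 w0.146 th -0.176 pos -0.157 rad 0.0971 y -0.0017 Ftool [5.42 0.48 3.9 ] Mtool [-0.112  0.831  0.094] TAU 0.561 q4,6  [2.02 0.75] qd [-0.185  0.29  -0.421]
```

Request:
{"method": "drive_tool", "body": {"series": [-1,-3.9,0,0.08,0,0.04,0,-1,-3.9,0,0.08,0,0.04,0,-1,-3.9,0,0.08,0,0.04,0]}}

```text
t: 26.22
eef_pos: [0.5174, -0.0658, 0.2215]
tool_rot: [0.015, 0.984, -0.101, 0.147]
contact_force: [6.5, -1.7, -2.9]
gripper_width: 0.146
```

```bash
m -1
```

```text
t26.23 w0.146 th -0.296 pos -0.276 rad 0.0972 y -0.0016 Ftool [5.61 0.36 4.72] Mtool [-0.247  0.799  0.108] TAU 0.535 q4,6  [2.13 0.59] qd [-0.162  0.292 -0.435]
```

Request:
{"method": "drive_tool", "body": {"series": [-1,-3.9,0,0.08,0,0.04,0,-1,-3.9,0,0.08,0,0.04,0,-1,-3.9,0,0.08,0,0.04,0]}}

```text
t: 26.6
eef_pos: [0.5066, -0.0635, 0.2176]
tool_rot: [0.02, 0.973, -0.1, 0.205]
contact_force: [8.7, -3.5, -3.3]
gripper_width: 0.152
```

```bash
m -1
python3 - <<'E'
from h import *
f=open('log.pkl','rb');rows=[]
Rd=R.from_euler('z',P[2]); dy=Rd.apply([0,1,0]); dx=Rd.apply([1,0,0]);A=np.array([P[0],P[1],.128])
while 1:
    try:o=pickle.load(f)
    except EOFError:break
    q=o['tool_rot'];z=R.from_quat(np.r_[q[1:],q[0]]).apply([0,0,1]);th=np.arctan2(-z@dx,-z[2]);r=o['eef_pos']-A
    w=th+(.25 if o['t']<17 else .95)
    ts=[np.cross(r-L*z,o['contact_force'])@dy+o['torque']@dy+1.0*np.sin(th) for L in(.18,.19,.2)]
    if o['dir']: rows.append([o['t'],o['dir'],w,*ts])
# early unlogged readings (L=.19 total incl. bias)
a=np.array(rows)
e=np.array([[10.2,1,.57,-.40],[10.7,1,.73,.05],[11.2,-1,.564,.85],[11.7,-1,.404,.72],[12.2,-1,.284,.58],[12.7,-1,.164,.725]])
for k in(3,4,5):
    d=a[:,[1,2,k]]
    if k==4:d=np.vstack([d,e[:,1:]])
    X=np.c_[-d[:,0],-np.cos(d[:,1]),-np.sin(d[:,1])]   # T=-(dir D + M sin(w+c))
    s,res,_,_=np.linalg.lstsq(X,d[:,2],rcond=None);sd=np.sqrt(((d[:,2]-X@s)**2).mean());C=np.linalg.inv(X.T@X)*sd**2
    print('D %.3f M %.3f bottom at wheel=%.2f'%(s[0],np.hypot(s[1],s[2]),-np.arctan2(s[1],s[2])),'sd',sd.round(3),'se',np.sqrt(np.diag(C)).round(3), s.round(3))
E
```

```text
t26.60 w0.152 th -0.416 pos -0.397 rad 0.0972 y -0.0016 Ftool [7.11 1.67 6.71] Mtool [-0.569  0.644  0.101] TAU 1.015 q4,6  [2.24 0.43] qd [-0.129  0.292 -0.434]
D 0.415 M 0.286 bottom at wheel=1.77 sd 0.123 se [0.024 0.036 0.042] [ 0.415 -0.281 -0.057]
D 0.448 M 0.306 bottom at wheel=1.77 sd 0.134 se [0.023 0.036 0.046] [ 0.448 -0.3   -0.059]
D 0.490 M 0.351 bottom at wheel=1.69 sd 0.13 se [0.025 0.038 0.045] [ 0.49  -0.349 -0.041]
```

Request:
{"method": "drive_tool", "body": {"series": [-1,7.8,0,0.31,0,-0.08,0,-1,7.8,0,0.31,0,-0.08,0,-1,7.8,0,0.31,0,-0.08,0,-1,7.8,0,0.31,0,-0.08,0,-1,7.8,0,0.31,0,-0.08,0,-1,7.8,0,0.31,0,-0.08,0,-1,7.8,0,0.31,0,-0.08,0,-1,7.8,0,0.31,0,-0.08,0,-1,7.8,0,0.31,0,-0.08,0,-1,7.8,0,0.31,0,-0.08,0,-1,7.8,0,0.31,0,-0.08,0,-1,7.8,0,0.31,0,-0.08,0]}}

```text
t: 28.1
eef_pos: [0.5924, -0.0817, 0.2108]
tool_rot: [-0.028, 0.957, -0.098, -0.272]
contact_force: [-3.8, 0.2, 4.2]
gripper_width: 0.15
```

```bash
m 0
```

```text
t28.10 w0.150 th 0.555 pos 0.544 rad 0.0968 y -0.0016 Ftool [-5.38  0.53 -1.56] Mtool [-0.063 -0.672  0.034] TAU -0.354 q4,6  [1.38 1.63] qd [ 0.47  -0.557  0.708]
```

Request:
{"method": "drive_tool", "body": {"series": [1,0,0,0,0,0,0,1,0,0,0,0,0,0,1,0,0,0,0,0,0,1,0,0,-40,0,0,0,1,0,0,-30,0,0,0,1,0,0,0,0,0,0]}}

```text
t: 28.85
eef_pos: [0.6301, -0.0889, 0.2719]
tool_rot: [-0.028, 0.958, -0.098, -0.267]
contact_force: [0.3, 0.7, 0.0]
gripper_width: 0.998
```

```bash
m 0
```

```text
t28.85 w0.998 th 0.544 pos 0.551 rad 0.1689 y -0.0010 Ftool [ 0.15 -0.74 -0.11] Mtool [-0.01   0.608 -0.02 ] TAU -0.049 q4,6  [1.21 1.77] qd [ 0.019  0.075 -0.027]
```

Request:
{"method": "drive_tool", "body": {"series": [1,-16.8,0,0.85,0,0.1,0,1,-16.8,0,0.85,0,0.1,0,1,-16.8,0,0.85,0,0.1,0,1,-16.8,0,0.85,0,0.1,0,1,-16.8,0,0.85,0,0.1,0,1,-16.8,0,0.85,0,0.1,0,1,-16.8,0,0.85,0,0.1,0,1,-16.8,0,0.85,0,0.1,0,1,-16.8,0,0.85,0,0.1,0,1,-16.8,0.6,0.85,0,0.1,0,1,0,0,0,0,0,0]}}

```text
t: 30.22
eef_pos: [0.4662, -0.0571, 0.275]
tool_rot: [0.024, 0.97, -0.099, 0.22]
contact_force: [0.7, -0.2, -0.2]
gripper_width: 1.003
```

```bash
m 0; python3 -c "
from h import *
c=cam('wrist');cv2.imwrite('pics/w4.png',c['pixels'])
h=cv2.cvtColor(c['pixels'],cv2.COLOR_BGR2HSV);red=cv2.inRange(h,(0,150,60),(6,255,255));red[:,:290]=0;red[:,350:]=0;red[330:]=0
y,x=np.nonzero(red);print('red',len(x),x.mean() if len(x) else 0,y.mean() if len(x) else 0)
for t in(1.2,1.35,1.5,1.65):print(t,proj(c,drive_T(P,[[.1*np.sin(t),0,.128+.1*np.cos(t)]])).round(0))
"
```

```text
t30.23 w1.003 th -0.447 pos -0.490 rad 0.1666 y -0.0036 Ftool [0.59 0.01 0.53] Mtool [-0.    -0.474  0.045] TAU 0.257 q4,6  [2.26 0.52] qd [ 0.042 -0.115  0.039]
red 0 0 0
1.2 [[313.  50.]]
1.35 [[313.  55.]]
1.5 [[313.  63.]]
1.65 [[314.  73.]]
```

Request:
{"method": "drive_tool", "body": {"series": [1,7,-2,0,0,0,0,1,0,0,35,0,0,0,1,0,0,35,0,0,0,1,0,0,0,0,0,0,-1,0,0,0,0,0,0,-1,0,0,0,0,0,0,-1,0,0,0,0,0,0,-1,0,0,0,0,0,0,-1,0,0,0,0,0,0], "force": 60}}

```text
t: 31.4
eef_pos: [0.507, -0.0636, 0.2184]
tool_rot: [0.024, 0.97, -0.1, 0.222]
contact_force: [-6.0, -2.9, 7.7]
gripper_width: 0.151
```

```bash
m 0; python3 -c "
from h import *
c=cam('side')
for t in(1.2,1.35,1.5,1.65):print(t,proj(c,drive_T(P,[[.1*np.sin(t),0,.128+.1*np.cos(t)]])).round(1))
h=cv2.cvtColor(c['pixels'],cv2.COLOR_BGR2HSV);red=cv2.inRange(h,(0,120,50),(8,255,255))|cv2.inRange(h,(172,120,50),(180,255,255));red[:,:225]=0;red[:,275:]=0;red[:160]=0;red[260:]=0
y,x=np.nonzero(red);print('red',len(x),x.mean() if len(x) else 0,y.mean() if len(x) else 0)
cv2.imwrite('pics/s4.png',cv2.resize(c['pixels'][130:290,180:340],(600,600)))
"
```

```text
t31.40 w0.151 th -0.451 pos -0.390 rad 0.0977 y -0.0016 Ftool [-1.41  4.08 -9.23] Mtool [-0.69  -0.634  0.038] TAU -0.253 q4,6  [2.26 0.39] qd [-0.001  0.001  0.002]
1.2 [[239.8 222.8]]
1.35 [[239.9 229.5]]
1.5 [[240.2 235.9]]
1.65 [[240.7 241.8]]
red 11 240.45454545454547 236.63636363636363
```

View pics/s4.png

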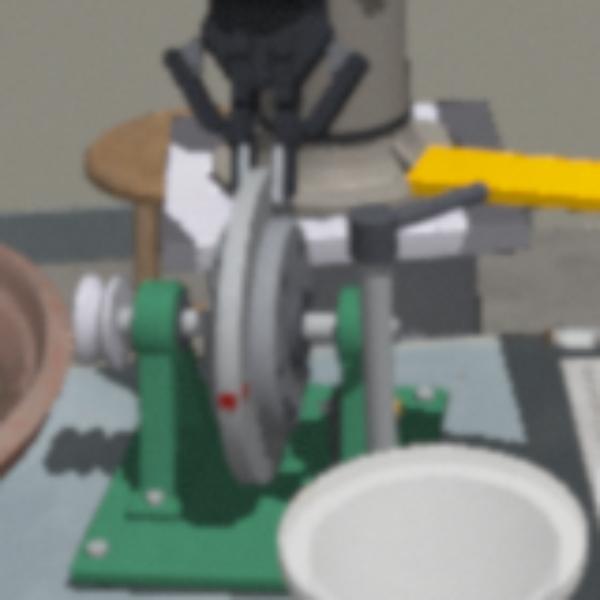

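The side view shows the red dot at crop (228,401), full-frame (240.5,236.6). That gives a wheel angle of 1.52 rad, so there is still no slip. The guard is clear on the left. Next I'll sweep past the estimated bottom and back.

Request:
{"method": "drive_tool", "body": {"series": [-1,3.9,0,0.32,0,-0.04,0,-1,3.9,0,0.32,0,-0.04,0,-1,3.9,0,0.32,0,-0.04,0,-1,3.9,0,0.32,0,-0.04,0]}}

```text
t: 31.95
eef_pos: [0.5214, -0.0666, 0.2231]
tool_rot: [0.016, 0.984, -0.102, 0.143]
contact_force: [-5.6, -3.0, 6.5]
gripper_width: 0.152
```

```bash
m 1
```

```text
t31.95 w0.152 th -0.289 pos -0.232 rad 0.0977 y -0.0016 Ftool [-2.8   4.12 -7.6 ] Mtool [-0.794 -0.675  0.076] TAU -0.450 q4,6  [2.11 0.61] qd [ 0.169 -0.289  0.435]
```

Request:
{"method": "drive_tool", "body": {"series": [-1,3.9,0,0.32,0,-0.04,0,-1,3.9,0,0.32,0,-0.04,0,-1,3.9,0,0.32,0,-0.04,0]}}

```text
t: 32.33
eef_pos: [0.5327, -0.069, 0.2251]
tool_rot: [0.01, 0.991, -0.102, 0.084]
contact_force: [-5.6, -3.3, 6.6]
gripper_width: 0.151
```

```bash
m 1
```

```text
t32.33 w0.151 th -0.169 pos -0.112 rad 0.0977 y -0.0016 Ftool [-3.67  4.35 -7.36] Mtool [-0.733 -0.72   0.033] TAU -0.541 q4,6  [2.   0.77] qd [ 0.19  -0.29   0.424]
```

Request:
{"method": "drive_tool", "body": {"series": [-1,3.9,0,0.32,0,-0.04,0,-1,3.9,0,0.32,0,-0.04,0,-1,3.9,0,0.32,0,-0.04,0]}}

```text
t: 32.7
eef_pos: [0.5442, -0.0714, 0.2257]
tool_rot: [0.003, 0.994, -0.103, 0.024]
contact_force: [-6.0, -2.8, 5.8]
gripper_width: 0.152
```

```bash
m 1
```

```text
t32.70 w0.152 th -0.049 pos 0.008 rad 0.0977 y -0.0016 Ftool [-5.06  4.   -6.09] Mtool [-0.634 -0.675  0.056] TAU -0.859 q4,6  [1.89 0.93] qd [ 0.207 -0.288  0.409]
```

Request:
{"method": "drive_tool", "body": {"series": [-1,3.9,0,0.32,0,-0.04,0,-1,3.9,0,0.32,0,-0.04,0,-1,3.9,0,0.32,0,-0.04,0]}}

```text
t: 33.08
eef_pos: [0.5556, -0.0738, 0.2249]
tool_rot: [-0.003, 0.994, -0.103, -0.036]
contact_force: [-4.2, -3.6, 6.7]
gripper_width: 0.147
```

```bash
m 1
```

```text
t33.08 w0.147 th 0.072 pos 0.128 rad 0.0977 y -0.0016 Ftool [-3.82  4.37 -6.43] Mtool [-0.592 -0.678  0.07 ] TAU -0.385 q4,6  [1.79 1.08] qd [ 0.216 -0.287  0.395]
```

Request:
{"method": "drive_tool", "body": {"series": [-1,3.9,0,0.32,0,-0.04,0,-1,3.9,0,0.32,0,-0.04,0,-1,3.9,0,0.32,0,-0.04,0]}}

```text
t: 33.45
eef_pos: [0.5669, -0.0762, 0.2227]
tool_rot: [-0.009, 0.99, -0.102, -0.095]
contact_force: [-5.1, -2.3, 6.9]
gripper_width: 0.152
```

```bash
m 1
```

```text
t33.45 w0.152 th 0.192 pos 0.248 rad 0.0977 y -0.0016 Ftool [-5.73  3.34 -5.96] Mtool [-0.545 -0.584  0.108] TAU -0.909 q4,6  [1.68 1.22] qd [ 0.224 -0.285  0.382]
```

Request:
{"method": "drive_tool", "body": {"series": [-1,3.9,0,0.32,0,-0.04,0,-1,3.9,0,0.32,0,-0.04,0,-1,3.9,0,0.32,0,-0.04,0]}}

```text
t: 33.83
eef_pos: [0.5778, -0.0785, 0.2191]
tool_rot: [-0.015, 0.983, -0.101, -0.155]
contact_force: [-3.9, -2.8, 6.1]
gripper_width: 0.151
```

```bash
m 1
```

```text
t33.83 w0.151 th 0.312 pos 0.368 rad 0.0977 y -0.0016 Ftool [-5.01  3.56 -4.82] Mtool [-0.556 -0.637  0.043] TAU -0.527 q4,6  [1.57 1.37] qd [ 0.229 -0.284  0.369]
```

Request:
{"method": "drive_tool", "body": {"series": [-1,3.9,0,0.32,0,-0.04,0,-1,3.9,0,0.32,0,-0.04,0,-1,3.9,0,0.32,0,-0.04,0]}}

```text
t: 34.2
eef_pos: [0.5882, -0.0807, 0.2143]
tool_rot: [-0.021, 0.972, -0.1, -0.213]
contact_force: [-3.4, -3.8, 6.3]
gripper_width: 0.152
```

```bash
m 1
```

```text
t34.20 w0.152 th 0.432 pos 0.488 rad 0.0977 y -0.0016 Ftool [-4.95  4.39 -4.65] Mtool [-0.528 -0.516  0.062] TAU -0.521 q4,6  [1.46 1.5 ] qd [ 0.23  -0.283  0.361]
```

Request:
{"method": "drive_tool", "body": {"series": [-1,3.9,0,0.32,0,-0.04,0,-1,3.9,0,0.32,0,-0.04,0,-1,3.9,0,0.32,0,-0.04,0]}}

```text
t: 34.58
eef_pos: [0.598, -0.0828, 0.2081]
tool_rot: [-0.027, 0.957, -0.099, -0.271]
contact_force: [-3.7, -3.5, 5.8]
gripper_width: 0.157
```

```bash
m 1
```

```text
t34.58 w0.157 th 0.552 pos 0.608 rad 0.0977 y -0.0016 Ftool [-5.51  4.24 -3.39] Mtool [-0.531 -0.443  0.004] TAU -0.646 q4,6  [1.36 1.64] qd [ 0.233 -0.278  0.351]
```

Request:
{"method": "drive_tool", "body": {"series": [-1,-3.9,0,-0.16,0,0.04,0,-1,-3.9,0,-0.16,0,0.04,0,-1,-3.9,0,-0.16,0,0.04,0,-1,-3.9,0,-0.16,0,0.04,0]}}

```text
t: 35.08
eef_pos: [0.5856, -0.0802, 0.2155]
tool_rot: [-0.019, 0.976, -0.101, -0.191]
contact_force: [1.3, -3.8, 1.6]
gripper_width: 0.15
```

```bash
m -1
```

```text
t35.08 w0.150 th 0.387 pos 0.459 rad 0.0976 y -0.0016 Ftool [ 1.31  3.46 -2.21] Mtool [-0.573  0.42   0.031] TAU 0.312 q4,6  [1.5  1.45] qd [-0.231  0.284 -0.364]
```

Request:
{"method": "drive_tool", "body": {"series": [-1,-3.9,0,-0.16,0,0.04,0,-1,-3.9,0,-0.16,0,0.04,0,-1,-3.9,0,-0.16,0,0.04,0]}}

```text
t: 35.45
eef_pos: [0.5751, -0.078, 0.2201]
tool_rot: [-0.013, 0.986, -0.102, -0.132]
contact_force: [1.6, -3.2, 2.5]
gripper_width: 0.153
```

```bash
m -1
```

```text
t35.45 w0.153 th 0.267 pos 0.339 rad 0.0976 y -0.0016 Ftool [ 1.47  2.77 -3.01] Mtool [-0.633  0.344  0.053] TAU 0.316 q4,6  [1.61 1.31] qd [-0.227  0.287 -0.372]
```

Request:
{"method": "drive_tool", "body": {"series": [-1,-3.9,0,-0.16,0,0.04,0,-1,-3.9,0,-0.16,0,0.04,0,-1,-3.9,0,-0.16,0,0.04,0]}}

```text
t: 35.83
eef_pos: [0.5641, -0.0757, 0.2233]
tool_rot: [-0.007, 0.992, -0.102, -0.073]
contact_force: [1.3, -2.0, 2.2]
gripper_width: 0.153
```

```bash
m -1
```

```text
t35.83 w0.153 th 0.147 pos 0.218 rad 0.0976 y -0.0016 Ftool [ 1.39  1.7  -2.38] Mtool [-0.636  0.233  0.166] TAU 0.291 q4,6  [1.72 1.17] qd [-0.22   0.289 -0.386]
```

Request:
{"method": "drive_tool", "body": {"series": [-1,-3.9,0,-0.16,0,0.04,0,-1,-3.9,0,-0.16,0,0.04,0,-1,-3.9,0,-0.16,0,0.04,0]}}

```text
t: 36.2
eef_pos: [0.5528, -0.0733, 0.2251]
tool_rot: [-0.001, 0.995, -0.103, -0.013]
contact_force: [0.6, -3.3, 2.0]
gripper_width: 0.152
```

```bash
m -1
```

```text
t36.20 w0.152 th 0.027 pos 0.099 rad 0.0976 y -0.0016 Ftool [ 1.24  3.09 -2.01] Mtool [-0.674  0.119  0.14 ] TAU 0.248 q4,6  [1.82 1.02] qd [-0.216  0.289 -0.395]
```

Request:
{"method": "drive_tool", "body": {"series": [-1,-3.9,0,-0.16,0,0.04,0,-1,-3.9,0,-0.16,0,0.04,0,-1,-3.9,0,-0.16,0,0.04,0]}}

```text
t: 36.58
eef_pos: [0.5414, -0.0709, 0.2256]
tool_rot: [0.005, 0.994, -0.103, 0.046]
contact_force: [0.7, -3.5, 2.6]
gripper_width: 0.151
```

```bash
m -1
```

```text
t36.58 w0.151 th -0.094 pos -0.021 rad 0.0976 y -0.0016 Ftool [ 1.68  3.32 -2.42] Mtool [-0.699  0.021  0.155] TAU 0.355 q4,6  [1.93 0.87] qd [-0.204  0.29  -0.412]
```

Request:
{"method": "drive_tool", "body": {"series": [-1,-3.9,0,-0.16,0,0.04,0,-1,-3.9,0,-0.16,0,0.04,0,-1,-3.9,0,-0.16,0,0.04,0]}}

```text
t: 36.95
eef_pos: [0.53, -0.0684, 0.2247]
tool_rot: [0.011, 0.989, -0.102, 0.106]
contact_force: [0.8, -3.4, 1.7]
gripper_width: 0.15
```

```bash
m -1
```

```text
t36.95 w0.150 th -0.214 pos -0.140 rad 0.0976 y -0.0016 Ftool [ 1.79  3.19 -1.36] Mtool [-0.895 -0.028  0.112] TAU 0.325 q4,6  [2.04 0.72] qd [-0.187  0.291 -0.425]
```

```bash
cat > fit.py <<'E'
from h import *
from scipy.optimize import least_squares
f=open('log.pkl','rb');rows=[]
Rd=R.from_euler('z',P[2]); dy=Rd.apply([0,1,0]); dx=Rd.apply([1,0,0]);A=np.array([P[0],P[1],.128])
while 1:
    try:o=pickle.load(f)
    except EOFError:break
    q=o['tool_rot'];z=R.from_quat(np.r_[q[1:],q[0]]).apply([0,0,1]);th=np.arctan2(-z@dx,-z[2]);r=o['eef_pos']-A
    w=th+(.25 if o['t']<17 else .95 if o['t']<29 else 1.97)
    ts=[np.cross(r-L*z,o['contact_force'])@dy+o['torque']@dy+.02+1.03*np.sin(th) for L in(.18,.19,.2)]
    if o['dir']: rows.append([o['t'],o['dir'],w,*ts,th])
a=np.array(rows)
print(a[-16:,[1,2,4]].round(2).tolist())
for nm,sel in(('all',a[:,0]>0),('g1',a[:,0]<17),('g2',(a[:,0]>17)&(a[:,0]<29)),('g3',a[:,0]>29)):
  for k in(3,4,5):
    d=a[sel][:,[1,2,k]]
    g=lambda s:-(d[:,0]*s[0]+s[2]*np.sin(d[:,1]-s[1]))-d[:,2]
    for Mfix in((0.41,) if nm!='all' else (0.41,None)):
        if Mfix: s=least_squares(lambda u:g([u[0],u[1],Mfix]),[.5,1.6],loss='soft_l1',f_scale=.15)
        else: s=least_squares(g,[.5,1.6,.4],loss='soft_l1',f_scale=.15)
        C=np.linalg.inv(s.jac.T@s.jac)*(s.fun**2).mean()
        print(nm,k,s.x.round(3),'se',np.sqrt(np.diag(C)).round(3),'rms',np.sqrt((s.fun**2).mean()).round(3))
E
python3 fit.py
```

```text
[[-1.0, 0.65, 0.54], [-1.0, 0.53, 1.02], [1.0, 1.68, -0.44], [1.0, 1.8, -0.53], [1.0, 1.92, -0.84], [1.0, 2.04, -0.36], [1.0, 2.16, -0.88], [1.0, 2.28, -0.49], [1.0, 2.4, -0.48], [1.0, 2.52, -0.6], [-1.0, 2.36, 0.35], [-1.0, 2.24, 0.35], [-1.0, 2.12, 0.32], [-1.0, 2.0, 0.27], [-1.0, 1.88, 0.37], [-1.0, 1.76, 0.33]]
all 3 [0.42  1.764] se [0.033 0.109] rms 0.154
all 3 [0.408 1.789 0.294] se [0.027 0.129 0.037] rms 0.133
all 4 [0.452 1.744] se [0.031 0.104] rms 0.148
all 4 [0.442 1.758 0.324] se [0.028 0.121 0.039] rms 0.137
all 5 [0.483 1.725] se [0.03  0.102] rms 0.145
all 5 [0.476 1.732 0.354] se [0.029 0.114 0.04 ] rms 0.141
g1 3 [0.469 2.289] se [0.028 0.112] rms 0.085
g1 4 [0.497 2.147] se [0.029 0.139] rms 0.087
g1 5 [0.523 1.957] se [0.029 0.204] rms 0.088
g2 3 [0.381 1.667] se [0.055 0.162] rms 0.157
g2 4 [0.423 1.692] se [0.055 0.165] rms 0.158
g2 5 [0.465 1.716] se [0.056 0.169] rms 0.16
g3 3 [0.405 1.807] se [0.062 0.16 ] rms 0.161
g3 4 [0.434 1.771] se [0.061 0.158] rms 0.162
g3 5 [0.462 1.735] se [0.06  0.157] rms 0.162
```

Request:
{"method": "drive_tool", "body": {"series": [-1,-3.9,0,-0.16,0,0.04,0,-1,-3.9,0,-0.16,0,0.04,0]}}

```text
t: 37.2
eef_pos: [0.5225, -0.0669, 0.2233]
tool_rot: [0.016, 0.984, -0.102, 0.145]
contact_force: [1.2, -3.5, 3.2]
gripper_width: 0.151
```

```bash
m -1
```

```text
t37.20 w0.151 th -0.294 pos -0.220 rad 0.0977 y -0.0016 Ftool [ 2.74  3.23 -2.56] Mtool [-0.991 -0.098  0.115] TAU 0.583 q4,6  [2.11 0.61] qd [-0.169  0.291 -0.434]
```

Request:
{"method": "drive_tool", "body": {"series": [-1,-3.9,0,-0.16,0,0.04,0,-1,-3.9,0,-0.16,0,0.04,0]}}

```text
t: 37.45
eef_pos: [0.5151, -0.0653, 0.2213]
tool_rot: [0.02, 0.977, -0.101, 0.185]
contact_force: [1.1, -4.6, 3.4]
gripper_width: 0.154
```

```bash
m -1
```

```text
t37.45 w0.154 th -0.374 pos -0.300 rad 0.0977 y -0.0016 Ftool [ 3.15  4.31 -2.39] Mtool [-1.079 -0.086  0.153] TAU 0.617 q4,6  [2.18 0.5 ] qd [-0.153  0.294 -0.438]
```

Request:
{"method": "drive_tool", "body": {"series": [-1,-3.9,0,-0.16,0,0.04,0,-1,-3.9,0,-0.16,0,0.04,0]}}

```text
t: 37.7
eef_pos: [0.5079, -0.0638, 0.2187]
tool_rot: [0.024, 0.969, -0.1, 0.224]
contact_force: [1.3, -6.1, 3.3]
gripper_width: 0.149
```

```bash
m -1
```

```text
t37.70 w0.149 th -0.454 pos -0.380 rad 0.0977 y -0.0016 Ftool [ 3.65  5.7  -1.84] Mtool [-1.371 -0.099  0.176] TAU 0.705 q4,6  [2.26 0.39] qd [-0.128  0.295 -0.429]
```

Request:
{"method": "drive_tool", "body": {"series": [-1,3.9,0,0.32,0,-0.04,0,-1,3.9,0,0.32,0,-0.04,0,-1,3.9,0,0.32,0,-0.04,0,-1,3.9,0,0.32,0,-0.04,0]}}

```text
t: 38.2
eef_pos: [0.5214, -0.0666, 0.2229]
tool_rot: [0.016, 0.984, -0.102, 0.143]
contact_force: [-6.0, -2.8, 6.7]
gripper_width: 0.154
```

```bash
m 1
```

```text
t38.20 w0.154 th -0.288 pos -0.232 rad 0.0975 y -0.0016 Ftool [-3.19  4.01 -7.89] Mtool [-0.885 -0.817  0.099] TAU -0.420 q4,6  [2.11 0.61] qd [ 0.167 -0.289  0.436]
```

Request:
{"method": "drive_tool", "body": {"series": [-1,3.9,0,0.32,0,-0.04,0,-1,3.9,0,0.32,0,-0.04,0]}}

```text
t: 38.45
eef_pos: [0.5289, -0.0682, 0.2244]
tool_rot: [0.012, 0.989, -0.102, 0.103]
contact_force: [-5.8, -1.9, 6.8]
gripper_width: 0.151
```

```bash
m 1
```

```text
t38.45 w0.151 th -0.208 pos -0.152 rad 0.0975 y -0.0016 Ftool [-3.8   3.04 -7.76] Mtool [-0.716 -0.758  0.044] TAU -0.580 q4,6  [2.04 0.72] qd [ 0.185 -0.289  0.426]
```

Request:
{"method": "drive_tool", "body": {"series": [-1,3.9,0,0.32,0,-0.04,0,-1,3.9,0,0.32,0,-0.04,0]}}

```text
t: 38.7
eef_pos: [0.5365, -0.0698, 0.2253]
tool_rot: [0.008, 0.993, -0.102, 0.064]
contact_force: [-4.7, -2.7, 7.1]
gripper_width: 0.153
```

```bash
m 1
```

```text
t38.70 w0.153 th -0.128 pos -0.072 rad 0.0975 y -0.0016 Ftool [-3.15  3.61 -7.57] Mtool [-0.693 -0.827  0.049] TAU -0.245 q4,6  [1.97 0.83] qd [ 0.194 -0.288  0.416]
```

Request:
{"method": "drive_tool", "body": {"series": [-1,3.9,0,0.32,0,-0.04,0,-1,3.9,0,0.32,0,-0.04,0]}}

```text
t: 38.95
eef_pos: [0.5442, -0.0714, 0.2255]
tool_rot: [0.003, 0.994, -0.103, 0.024]
contact_force: [-5.1, -3.1, 7.4]
gripper_width: 0.15
```

```bash
m 1
```

```text
t38.95 w0.150 th -0.048 pos 0.008 rad 0.0975 y -0.0016 Ftool [-3.97  4.03 -7.61] Mtool [-0.695 -0.807  0.043] TAU -0.423 q4,6  [1.89 0.93] qd [ 0.207 -0.288  0.409]
```

Request:
{"method": "drive_tool", "body": {"series": [-1,3.9,0,0.32,0,-0.04,0,-1,3.9,0,0.32,0,-0.04,0]}}

```text
t: 39.2
eef_pos: [0.5518, -0.073, 0.2251]
tool_rot: [-0.001, 0.995, -0.103, -0.016]
contact_force: [-5.4, -2.3, 6.9]
gripper_width: 0.154
```

```bash
m 1
```

```text
t39.20 w0.154 th 0.032 pos 0.088 rad 0.0975 y -0.0016 Ftool [-5.09  3.34 -6.7 ] Mtool [-0.607 -0.745  0.032] TAU -0.723 q4,6  [1.82 1.03] qd [ 0.213 -0.287  0.399]
```

Request:
{"method": "drive_tool", "body": {"series": [-1,3.9,0,0.32,0,-0.04,0,-1,3.9,0,0.32,0,-0.04,0]}}

```text
t: 39.45
eef_pos: [0.5593, -0.0747, 0.2241]
tool_rot: [-0.005, 0.993, -0.102, -0.056]
contact_force: [-5.0, -2.7, 7.2]
gripper_width: 0.153
```

```bash
m 1
```

```text
t39.45 w0.153 th 0.112 pos 0.168 rad 0.0975 y -0.0016 Ftool [-5.1   3.66 -6.71] Mtool [-0.643 -0.82   0.031] TAU -0.572 q4,6  [1.75 1.13] qd [ 0.219 -0.286  0.391]
```

Request:
{"method": "drive_tool", "body": {"series": [-1,3.9,0,0.32,0,-0.04,0,-1,3.9,0,0.32,0,-0.04,0]}}

```text
t: 39.7
eef_pos: [0.5668, -0.0762, 0.2225]
tool_rot: [-0.009, 0.99, -0.102, -0.096]
contact_force: [-4.4, -2.6, 6.8]
gripper_width: 0.151
```

```bash
m 1
```

```text
t39.70 w0.151 th 0.192 pos 0.248 rad 0.0975 y -0.0016 Ftool [-4.96  3.49 -5.97] Mtool [-0.625 -0.764  0.055] TAU -0.505 q4,6  [1.68 1.23] qd [ 0.224 -0.285  0.38 ]
```

Request:
{"method": "drive_tool", "body": {"series": [-1,3.9,0,0.32,0,-0.04,0,-1,3.9,0,0.32,0,-0.04,0]}}

```text
t: 39.95
eef_pos: [0.5741, -0.0778, 0.2203]
tool_rot: [-0.013, 0.986, -0.102, -0.135]
contact_force: [-4.6, -2.5, 6.6]
gripper_width: 0.15
```

```bash
m 1; python3 fit.py
```

```text
t39.95 w0.150 th 0.273 pos 0.328 rad 0.0975 y -0.0016 Ftool [-5.64  3.41 -5.23] Mtool [-0.641 -0.769  0.055] TAU -0.617 q4,6  [1.61 1.32] qd [ 0.227 -0.284  0.375]
[[-1.0, 2.24, 0.35], [-1.0, 2.12, 0.32], [-1.0, 2.0, 0.27], [-1.0, 1.88, 0.37], [-1.0, 1.76, 0.33], [-1.0, 1.68, 0.59], [-1.0, 1.6, 0.62], [-1.0, 1.52, 0.7], [1.0, 1.68, -0.41], [1.0, 1.76, -0.57], [1.0, 1.84, -0.23], [1.0, 1.92, -0.41], [1.0, 2.0, -0.7], [1.0, 2.08, -0.55], [1.0, 2.16, -0.48], [1.0, 2.24, -0.58]]
all 3 [0.424 1.855] se [0.028 0.087] rms 0.149
all 3 [0.418 1.86  0.3  ] se [0.023 0.103 0.036] rms 0.132
all 4 [0.457 1.828] se [0.026 0.084] rms 0.145
all 4 [0.452 1.828 0.328] se [0.024 0.097 0.037] rms 0.135
all 5 [0.49  1.803] se [0.026 0.083] rms 0.143
all 5 [0.486 1.801 0.358] se [0.025 0.092 0.038] rms 0.139
g1 3 [0.469 2.289] se [0.028 0.112] rms 0.085
g1 4 [0.497 2.147] se [0.029 0.139] rms 0.087
g1 5 [0.523 1.957] se [0.029 0.204] rms 0.088
g2 3 [0.381 1.667] se [0.055 0.162] rms 0.157
g2 4 [0.423 1.692] se [0.055 0.165] rms 0.158
g2 5 [0.465 1.716] se [0.056 0.169] rms 0.16
g3 3 [0.42  1.887] se [0.039 0.099] rms 0.144
g3 4 [0.452 1.857] se [0.039 0.1  ] rms 0.146
g3 5 [0.484 1.827] se [0.04  0.103] rms 0.148
```

Request:
{"method": "drive_tool", "body": {"series": [-1,-3.9,0,-0.16,0,0.04,0,-1,-3.9,0,-0.16,0,0.04,0,-1,-3.9,0,-0.16,0,0.04,0,-1,-3.9,0,-0.16,0,0.04,0]}}

```text
t: 40.45
eef_pos: [0.5603, -0.0749, 0.2239]
tool_rot: [-0.005, 0.993, -0.103, -0.053]
contact_force: [1.3, -2.6, 2.0]
gripper_width: 0.15
```

```bash
m -1
```

```text
t40.45 w0.150 th 0.107 pos 0.179 rad 0.0974 y -0.0016 Ftool [ 1.62  2.3  -2.22] Mtool [-0.542  0.122  0.085] TAU 0.433 q4,6  [1.75 1.12] qd [-0.219  0.286 -0.389]
```

Request:
{"method": "drive_tool", "body": {"series": [-1,-3.9,0,-0.16,0,0.04,0,-1,-3.9,0,-0.16,0,0.04,0]}}

```text
t: 40.7
eef_pos: [0.5529, -0.0733, 0.225]
tool_rot: [-0.001, 0.995, -0.103, -0.013]
contact_force: [0.4, -3.5, 2.3]
gripper_width: 0.15
```

```bash
m -1
```

```text
t40.70 w0.150 th 0.027 pos 0.100 rad 0.0975 y -0.0016 Ftool [ 1.09  3.39 -2.35] Mtool [-0.696  0.12   0.09 ] TAU 0.202 q4,6  [1.82 1.02] qd [-0.213  0.289 -0.399]
```

Request:
{"method": "drive_tool", "body": {"series": [-1,-3.9,0,-0.16,0,0.04,0,-1,-3.9,0,-0.16,0,0.04,0]}}

```text
t: 40.95
eef_pos: [0.5452, -0.0717, 0.2254]
tool_rot: [0.003, 0.994, -0.103, 0.026]
contact_force: [1.1, -3.3, 1.2]
gripper_width: 0.151
```

```bash
m -1
```

```text
t40.95 w0.151 th -0.053 pos 0.020 rad 0.0975 y -0.0016 Ftool [ 1.78  3.04 -1.11] Mtool [-0.702  0.076  0.152] TAU 0.377 q4,6  [1.89 0.92] qd [-0.208  0.29  -0.406]
```

Request:
{"method": "drive_tool", "body": {"series": [-1,-3.9,0,-0.16,0,0.04,0,-1,-3.9,0,-0.16,0,0.04,0,-1,0,0,0,0,0,0,-1,0,0,0,0,0,0,-1,0,0,0,0,0,0]}}

```text
t: 41.58
eef_pos: [0.5372, -0.07, 0.2252]
tool_rot: [0.008, 0.993, -0.102, 0.064]
contact_force: [-5.4, -3.9, 9.9]
gripper_width: 0.153
```

```bash
m 0; python3 fit.py | grep all; python3 -c "
from h import *
c=cam('side')
h=cv2.cvtColor(c['pixels'],cv2.COLOR_BGR2HSV);red=cv2.inRange(h,(0,120,50),(8,255,255))|cv2.inRange(h,(172,120,50),(180,255,255));red[:,:225]=0;red[:,275:]=0;red[:160]=0;red[265:]=0
y,x=np.nonzero(red);print('red',len(x),x.mean(),y.mean())
th=np.linspace(1,2.6,321);u=proj(c,drive_T(P,np.c_[.1*np.sin(th),0*th,.128+.1*np.cos(th)]));print('wheel',th[np.argmin(abs(u[:,1]-y.mean()))])
cv2.imwrite('pics/s5.png',cv2.resize(c['pixels'][130:290,180:380],(750,600)))
"
```

```text
t41.58 w0.153 th -0.129 pos -0.064 rad 0.0974 y -0.0016 Ftool [ -3.21   4.96 -10.35] Mtool [-1.076 -0.451  0.125] TAU -0.661 q4,6  [1.97 0.83] qd [ 0.001 -0.002  0.002]
all 3 [0.423 1.848] se [0.026 0.081] rms 0.147
all 3 [0.416 1.849 0.299] se [0.022 0.096 0.035] rms 0.13
all 4 [0.455 1.82 ] se [0.025 0.079] rms 0.143
all 4 [0.45  1.817 0.328] se [0.023 0.091 0.036] rms 0.134
all 5 [0.487 1.794] se [0.025 0.078] rms 0.141
all 5 [0.483 1.79  0.357] se [0.024 0.087 0.038] rms 0.138
red 9 241.66666666666666 248.11111111111111
wheel 1.835
```

View pics/s5.png

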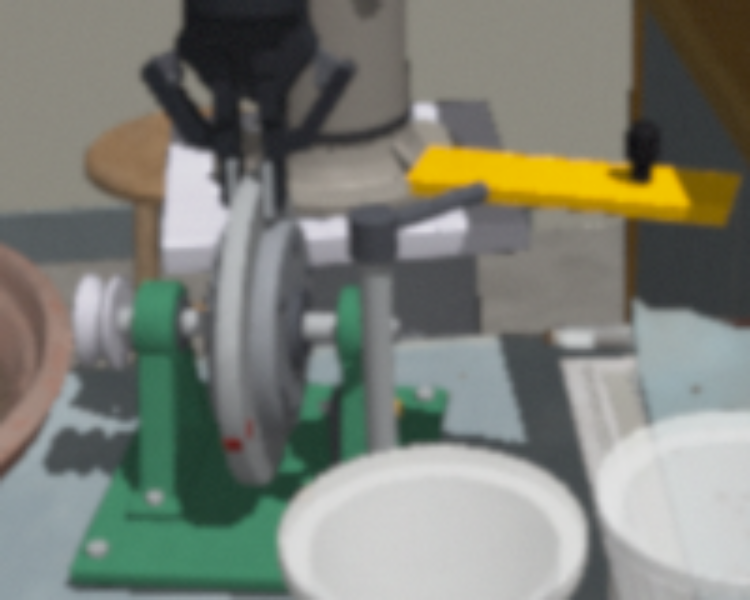

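The final side view shows the pads still pinching the rim and the red dot at crop (234,443), a wheel angle of about 1.83 rad against a fitted bottom of 1.79–1.85. The guard is swung left, with its knob at full-frame (351.5,164). I'll check the guard angle from that, then hand in.

```bash
python3 -c "
from h import *
c=cam('side');p=np.r_[P,0]
for g in(1.4,1.6,1.7,1.8):print(g,proj(c,knob(p,g,z=.275)).round(0))
o=bot.get_obs();print(o['t'],o['gripper_width'],np.abs(o['joint_vel']).max())
print(bot.hand_in())"
```

```text
1.4 [[338. 158.]]
1.6 [[346. 163.]]
1.7 [[350. 166.]]
1.8 [[353. 168.]]
41.675 0.15134011588261828 0.0011245054689109591
the job is handed in; nothing more can be done
None
```

The job is handed in at t = 41.7 s of the 72 s allowed. The guard is clear, and the wheel is held with its heavy side, by my estimate, straight down. No verdict came back.

- **Guard:** I swung it by the knob to about 1.7 rad. In the last side picture the knob lies where 1.7–1.75 rad predicts, past the 1.4 rad needed.
- **Finding the heavy side:** I turned the rim both ways over three grips and worked out the torque about the axle, after correcting a moment error from the hand's own weight. A fit to all the readings puts straight down at a wheel angle of 1.79–1.85 rad, with a standard error of about 0.08 rad (5°).
- **Final position:** The red dot shows the wheel at about 1.83 rad. The fingers are still closed on the rim at a 60 N grip setting, and the arm is at rest.
- **Bystanders:** I kept the arm well away from them, but did not measure their positions again at the end.

**Where the checks disagreed:**
- The torque readings were noisy, about 0.14 N m each.
- Fitted alone, the three grips put straight down at about 2.15, 1.69 and 1.86 rad. The first is almost 20° from where I stopped.
- Left free, the fit gave the weight's moment as 0.30–0.36 N m, below the stated 0.38–0.44.

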